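# Load a collet chuck into the cutter grinder and latch its guard

## Robot

A 7-joint arm with a two-finger parallel gripper is mounted at the origin on the work surface. World frame = base frame: x ahead of the robot, y to its left, z up, the work surface at z = 0. Lengths are in mm, angles in degrees, forces in N, time in s.
With the tool pointing down it reaches from about 400 to 875 mm from the base axis. Payload 4.4 kg.
Tool frame: the origin (TCP) lies where the fingers leave the gripper's body, on its centre line; the fingertips stand 73 mm ahead of it and the grasp point (between the pads) lies 54 mm ahead of it (robot.tip_extent is the distance from the TCP to the fingertips, in mm); x points along the fingers, z is the direction in which the jaws open and shut, and the axes are right-handed (so a half turn about x gives the same grasp; the last joint's range is limited). The gripper opens to 85 mm and grips with 20 to 120 N. Pads are 22 mm wide; open, the fingers measure 114 mm over their backs; the gripper's body (76 mm by 85 mm) begins 54 mm behind the grasp point. The pads swing forward as they close: fully open they stand 13 mm farther back than shut.
Start: joints at [61.49, 36.005, 2.206, 86.941, -1.547, 57.084, -1.146], TCP at [272.055, -590.342, 303.913] pointing down, gripper open.
Joint ranges: [-175.42, 175.42], [-21.48, 121.26], [-71.46, 75.88], [10.55, 141.38], [-63.04, 243.04], [13.31, 113.54], [-168.57, 168.57]. Speed limits (degrees/s): [147.25, 147.25, 180, 180, 180, 180, 180].

## Interface

Orientations are given as a 3x3 rotation matrix whose columns are the frame's x, y, z axes.
In Python, from rig import robot gives the robot as it stands.
- The arm moves only by the tool carry_out, never from a script. Its argument "deltas" is a list of rows, each a list of 3 entries, a list of its own where there are three numbers: the shift along the tool's x, y, z in units of 0.2 m (1.0 is 0.2 m), then the turn about the tool's x in units of 2 pi rad (1.0 is 2 pi rad), then the gripper command: -1 is shut, 1 is fully open, values between are in proportion. In form: [[[x, y, z], turn, claw], ...]. A call has 1 to 20 rows; each row is the pose to reach, as a shift and turn from the pose commanded when the call began, along the tool's axes at that moment, turning the shorter way round; what a row does not reach only later rows make up. A row lasts 1/10 s, in which the tool goes at most 50 mm and 8.59 degrees, less where a joint would pass 70% of its speed; a pose out of reach is approached as far as the arm can. A call with a number of a shift or a turn outside -1 to 1 is refused whole. A call with a gripper value outside its range is refused whole. The fingers move at their own pace and stop on an object; "force" is the grip in N (left out, the last holds). Time passes only in rows, so rows that repeat a pose let the fingers close. It gives the time, the measured TCP pose, the force and the opening at its end, in the units of the state.
- robot.observe(): the state, without advancing time (a new reading comes with each control period).
- robot.camera(name): name is "scene" or "side" or "wrist"; returns a dict with "image" (480x640x3 uint8, red, green, blue), "intrinsics" (3x3 intrinsics, pixels), "xyz" and "attitude" of the camera in the world. Camera axes: x right, y down, z forward; pixel columns grow to the right and rows downward; lengths in mm; the calibration is good to about 2 mm. A picture is of the moment at which its call begins. There is no depth.
- robot.close_job(): hands the job in, once; it reports no verdict.
The state is a dict: "time": time; "joints": joint angles; "qvel": joint speeds; "tau": joint torques, N m; "tcp_pos": TCP position; "eef_rot": TCP orientation; "wrist_force": force on the tool from outside, world axes, zero at the start; "wrist_torque": the same for the moment, N m; "opening": opening from 0.0 (shut) to 1.0 (fully open).
Only numpy, scipy, OpenCV 4.12 (cv2) and the standard library are available. Lean on these libraries where they do the work, as an engineer would, in place of code of your own. Each camera call takes 0.05 s, during which the arm holds its last target.

## Task

Set up the cutter grinder to sharpen the end mill: take the collet chuck that holds it out of the tool rack and seat it in the grinder's leaning spindle with its drive slots over the two dogs, pressing it fully home before you let go. Then push the sliding guard all the way shut until its latch clicks. Leave the face mill standing in the rack.

Things in the scene. Friction and masses are not known exactly. Their poses are not given: they have to be found in the camera images.
- chuck_nut (a point): Collet chuck to load (0.5-0.8 kg): point on its axis at mid-height of its dark nut, the place to grip. Nut dia 50 x 24 mm. Above it a grey end mill dia 16, tip 37 mm above this point. Below it a plain body dia 44 x 40, a flange and a taper shank. z: up its axis. Starts upright in one of the rack's two holes, turned up to 1.2 rad
- chuck_seat (a point): The chuck's seat: centre of its flange's underside, 63 mm below the nut point, same axes. Flange dia 56, 11 thick, with two drive slots 18 mm wide, open outwards, at own +y and -y (half a turn makes no difference). Below it the taper shank: 46 long, dia 32 narrowing to 18, in the rack's hole at first
- face_mill_mid (a point): The other arbor in the rack, to be left alone: same shank and flange, but a squat face mill dia 63 with six tips. Point on its axis 30 mm above the flange's underside, 35 mm below its top
- rack: Fixed aluminium tool rack, 240 (along its x) x 85 x 75 mm high, with two holes dia 34 at x = -60 and +60 mm; the arbors' flanges rest on its top. Which arbor stands in which hole varies. Origin: centre of its underside
- spindle: Locked spindle leaning 30 deg from vertical to the grinder's -y side, away from the wheel. Origin: centre of its flat nose face (dia 70), 150 mm above the bench; z: out along its axis. Taper socket, mouth dia 34, 1 mm wider than the shank. Two dogs on the face at own +y and -y: 14 wide, 8 high, tops chamfered, 19.5 mm or more off axis. Home: flange flat on the face; on top of the dogs it is 8 mm high
- grinder: Fixed bench cutter grinder, bed 300 x 440 x 45 mm, front to -x; origin: centre of its underside. Spindle nose at x 0, y -70 mm. Cup wheel and motor on the +y half, from y +30 mm on, x -20 to 95, up to 290 mm high; cup mouth towards the spindle. Guard rail along y at x -135; latch post and case at its end, y -175 to -217, up to 230 high
- guard_handle (a point): Middle of the guard's upright black tube handle: dia 14, 104 long (148 to 252 mm above the bench), standing 40 mm clear of the guard's front, free at both sides. Guard: grey frame 170 wide with a clear pane, top at 250 mm; the handle is on its +y post, 77 mm from its middle. Axes are the grinder's: the guard shuts along -y
- guard (a joint): Guard position in m: 0 is shut, in front of the spindle; starts 0.13 to 0.19 open. Runs on to -0.004 at its stop; stays where it is left. Sliding takes about 3 N; over the last 20 mm its pin lifts the sprung latch bolt, which takes about 8 N
- latch (a joint): Lift of the latch bolt in m: 0 at rest, about 0.008 as the guard's pin passes beneath it, then snaps back to 0 behind the pin with the guard at 0 or below, and the guard cannot slide back open
Not all that is in view belongs to the job. What is shaped like the part that bears chuck_nut but orange is not meant.

How it is judged:
By the outcome, as a careful person would: the job done as asked, in the order asked, and still so for the second after the job is handed in, with the robot touching nothing.
It also fails if it takes over 64 s, if anything falls off the work surface, if the arm or the gripper's body presses on something with over 40 N, if the wrist force passes 120 N, or if a joint passes its speed limit or range.

## Working session

There is one attempt and no reset: what is moved stays moved. The work goes in short steps, Python scripts to look and compute and a tool call to move; the robot and the scene stay as the last step left them, time stands still between calls to the robot, and variables do not carry over. Pictures are saved under pics/ and viewed, and the job is handed in when it is done.

Besides the shell and the picture viewer there is one more tool, called as name(argument=value, ...), one argument or row to a line, values as JSON. carry_out: Moves the arm, as the interface text tells. Its arguments: {"type":"object","properties":{"deltas":{"type":"array"},"force":{"type":"number"}},"required":["deltas"]}

```bash
ls; mkdir -p pics; python3 - <<'E'
from rig import robot
import cv2
o=robot.observe()
for k,v in o.items(): print(k,v)
for n in ["scene","side","wrist"]:
    c=robot.camera(n); cv2.imwrite(f"pics/a_{n}.png",c["image"][:,:,::-1]); print(n,c["intrinsics"],c["xyz"],c["attitude"])
E
```

```text
pics
time 0.0
joints [61.48944182 36.05749423  2.20213392 86.99535924 -1.54589511 57.08448217
 -1.14716633]
qvel [ 0.04629394 -0.06752082 -0.01555374 -0.04639274  0.04309936  0.03560794
  0.07895872]
tau [ 4.29953379e-04 -5.63394642e+01  1.22652389e+00 -1.93444151e+01
  1.10906828e-02  1.05803620e-02  1.15426593e-05]
tcp_pos [ 271.85607943 -589.88556085  303.00848874]
eef_rot [[-8.18102164e-04  9.08214746e-01  4.18503651e-01]
 [ 1.69171266e-03  4.18504449e-01 -9.08213171e-01]
 [-9.99998234e-01 -3.50232337e-05 -1.87881778e-03]]
wrist_force [ 0.21054997 -0.29272478  0.66205844]
wrist_torque [ 0.0510708  -0.04180692  0.0338103 ]
opening 1.0011871662002283
scene [[444.42179618   0.         321.0629588 ]
 [  0.         444.42179618 232.53592022]
 [  0.           0.           1.        ]] [1140.86229047   99.72296507  658.573111  ] [[-0.33947997  0.61293986 -0.71348306]
 [ 0.94037679  0.20415411 -0.27205256]
 [-0.02109136 -0.76329931 -0.64570065]]
side [[510.7546472    0.         313.21695319]
 [  0.         510.7546472  239.54050123]
 [  0.           0.           1.        ]] [ 81.49155853 504.04150128 624.40822591] [[-0.78370972 -0.32120835  0.53162418]
 [-0.62104572  0.41910097 -0.66231155]
 [-0.01006421 -0.84922292 -0.52793858]]
wrist [[365.30934388   0.         321.54122406]
 [  0.         365.30934388 240.18768493]
 [  0.           0.           1.        ]] [ 343.09637706 -558.25203776  373.71461966] [[ 0.41803185 -0.86415063 -0.28016613]
 [-0.90843036 -0.39830304 -0.12692113]
 [-0.00191205  0.3075685  -0.95152402]]
```

View pics/a_scene.png

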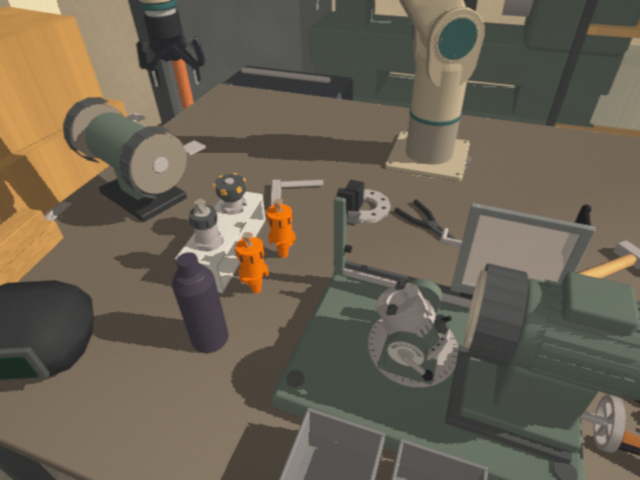

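View pics/a_side.png

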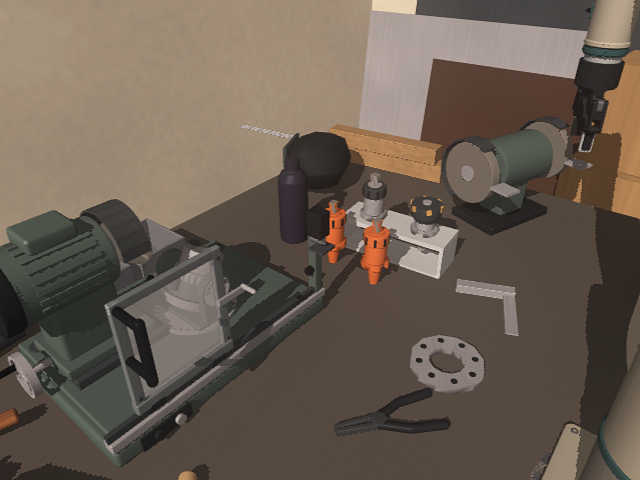

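View pics/a_wrist.png

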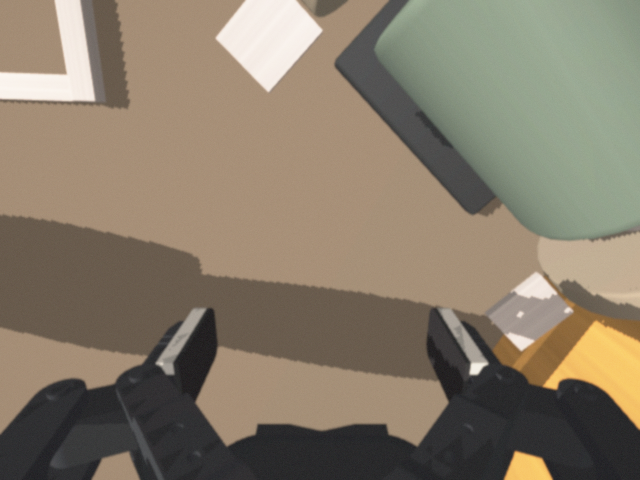

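```bash
cat > h.py <<'E'
import numpy as np, cv2, json, pickle, os
from rig import robot
def snap(n,tag):
    c=robot.camera(n); pickle.dump(c,open(f"pics/{tag}_{n}.pkl","wb")); cv2.imwrite(f"pics/{tag}_{n}.png",c["image"][:,:,::-1]); return c
def load(n,tag): return pickle.load(open(f"pics/{tag}_{n}.pkl","rb"))
def crop(c,u0,v0,u1,v1,name,s=None):
    im=c["image"][v0:v1,u0:u1,::-1]; s=s or min(800/(u1-u0),600/(v1-v0))
    cv2.imwrite(name,cv2.resize(im,None,fx=s,fy=s,interpolation=cv2.INTER_CUBIC)); print(name,"scale",s)
def ray(c,p):
    K=np.array(c["intrinsics"]);R=np.array(c["attitude"])
    d=R@np.linalg.solve(K,[p[0],p[1],1]); return np.array(c["xyz"]),d/np.linalg.norm(d)
def proj(c,P):
    K=np.array(c["intrinsics"]);R=np.array(c["attitude"])
    q=(np.atleast_2d(P)-np.array(c["xyz"]))@R; q=q@K.T; return q[:,:2]/q[:,2:]
def tri(obs):
    A=np.zeros((3,3));b=np.zeros(3);L=[]
    for c,p in obs:
        o,d=ray(c,p);M=np.eye(3)-np.outer(d,d);A+=M;b+=M@o;L.append((o,M))
    X=np.linalg.solve(A,b); return X,[float(np.linalg.norm(M@(X-o))) for o,M in L]
def onz(c,p,z):
    o,d=ray(c,p); return o+d*(z-o[2])/d[2]
E
python3 - <<'E'
from h import *
c=snap("scene","b");crop(c,160,160,320,300,"pics/b1.png",5);crop(c,330,160,650,400,"pics/b2.png",2.5)
c=snap("side","b");crop(c,320,160,480,290,"pics/b3.png",5);crop(c,80,200,340,460,"pics/b4.png",2.3)
E
```

```text
pics/b1.png scale 5
pics/b2.png scale 2.5
pics/b3.png scale 5
pics/b4.png scale 2.3
```

View pics/b1.png

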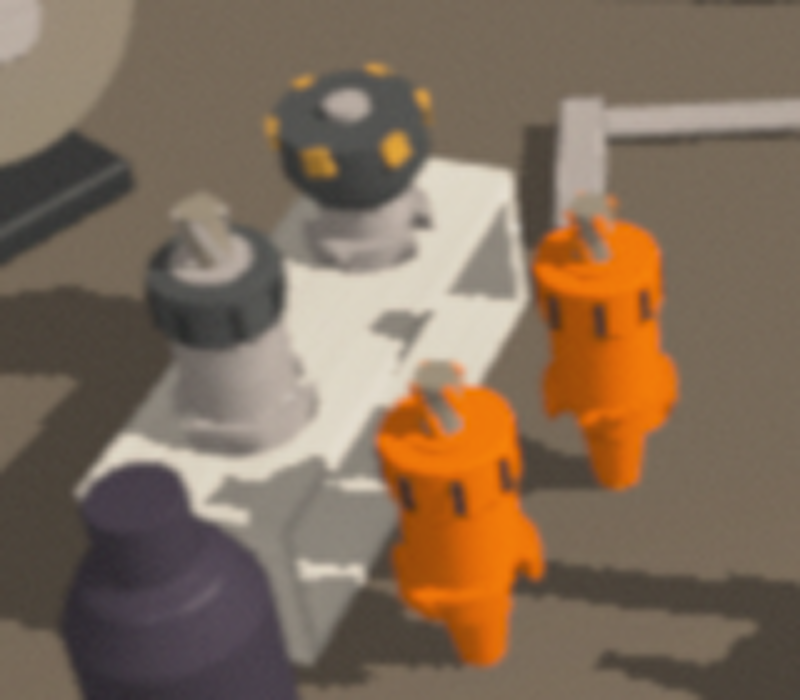

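View pics/b2.png

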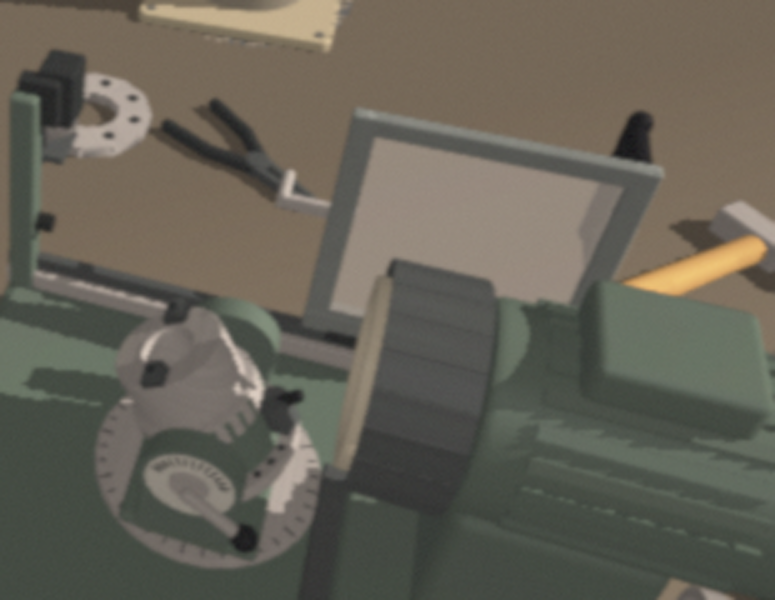

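View pics/b3.png

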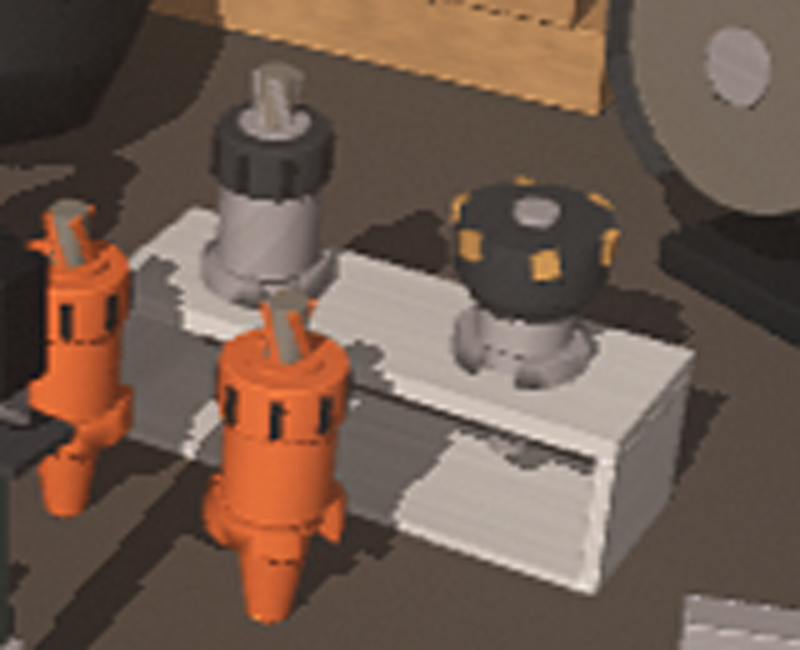

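View pics/b4.png

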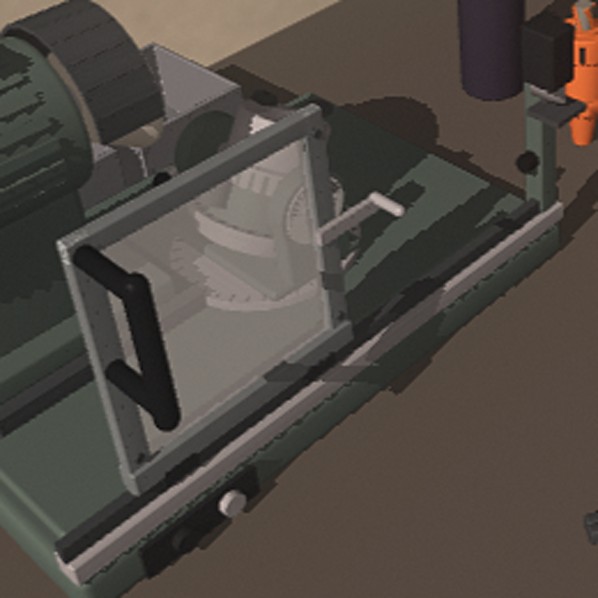

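```bash
python3 - <<'E'
from h import *
S=load("scene","b");D=load("side","b")
def t(n,a,b): X,r=tri([(S,a),(D,b)]);print(n,X.round(1),np.round(r,1));return X
s=lambda x,y:(160+x/5,160+y/5); d=lambda x,y:(320+x/5,160+y/5)
t("milltip",s(200,208),d(277,73))
t("nuttop",s(213,258),d(274,122))
t("facetop",s(346,104),d(538,211))
print("rack corner top", onz(S,s(512,172),75), onz(D,d(693,352),75))
print("rack corner front", onz(S,s(525,297),75),onz(D,d(612,440),75))
print("rack left ", onz(S,s(78,490),75),onz(D,d(195,210),75))
g=lambda x,y:(330+x/2.5,160+y/2.5); e=lambda x,y:(80+x/2.3,200+y/2.3)
t("guard TL", g(360,112), e(318,108))
t("guard TR", g(660,172), e(63,243))
t("handle top", g(640,118), e(135,285))
t("postcorner", g(26,95), e(560,95))
for p in [(178,310),(153,373)]: print("dog",onz(S,g(*p),157),onz(S,g(*p),169),onz(S,g(*p),145))
E
```

```text
milltip [ 593.7 -346.9  173.1] [1.6 1.6]
nuttop [ 593.7 -346.6  150.2] [1.3 1.3]
facetop [ 473.7 -357.3  141.4] [1.4 1.4]
rack corner top [ 411.90472762 -318.38640884   75.        ] [ 416.39104896 -398.04867561   75.        ]
rack corner front [ 493.05515933 -273.39423322   75.        ] [ 412.50250636 -315.65608548   75.        ]
rack left  [ 655.857817   -386.05061617   75.        ] [ 652.76201173 -377.9663396    75.        ]
guard TL [551.7 126.  248. ] [0. 0.]
guard TR [558.8 291.3 248.8] [0.8 0.8]
handle top [505.  286.4 246.9] [1.4 1.4]
postcorner [521.3 -87.7 176.5] [15.5 15.5]
dog [662.51925823  46.12911889 157.        ] [673.96348492  47.41133706 169.        ] [651.07503153  44.84690073 145.        ]
dog [715.98412059  42.91070914 157.        ] [726.14921502  44.26992688 169.        ] [705.81902615  41.5514914  145.        ]
```

```bash
python3 - <<'E'
from h import *
S=load("scene","b");D=load("side","b")
crop(S,185,225,235,262,"pics/c1.png",16);crop(D,350,190,400,227,"pics/c2.png",16)
E
```

```text
pics/c1.png scale 16
pics/c2.png scale 16
```

View pics/c1.png

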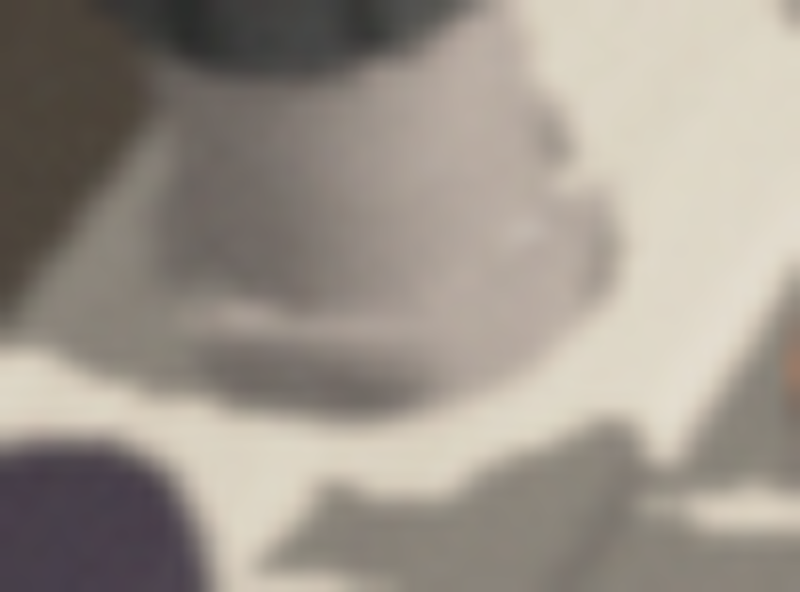

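View pics/c2.png

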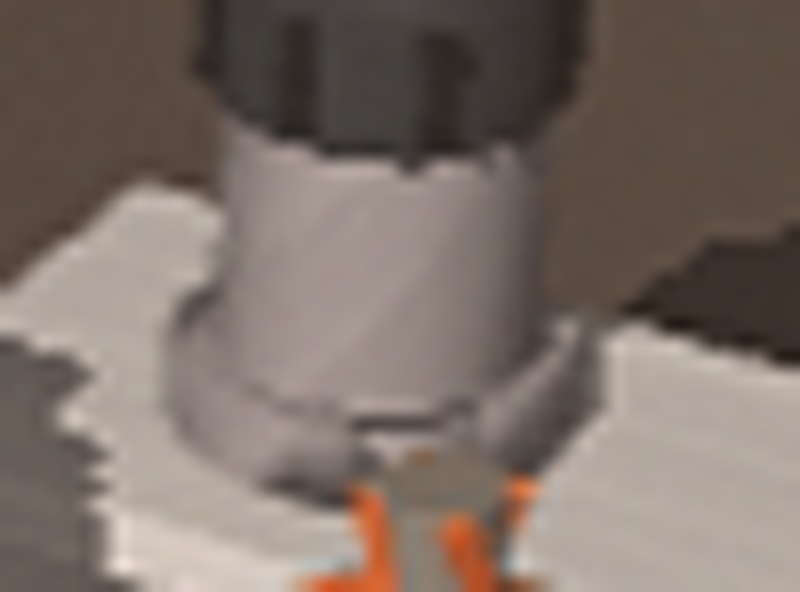

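```bash
python3 - <<'E'
from h import *
S=load("scene","b");D=load("side","b")
c0=np.array([593.7,-346.8])
for a in range(60,135,10):
    th=np.radians(a);u=np.array([np.cos(th),np.sin(th)]);v=np.array([-u[1],u[0]])
    r=np.sqrt(28**2-81)
    P=[[*(c0+u*r+k*9*v),z] for k in(-1,1) for z in(86,75)]
    print(a,"S",((proj(S,P)-[185,225])*16).round().astype(int).tolist(),"D",((proj(D,P)-[350,190])*16).round().astype(int).tolist())
P=[[*c0,z] for z in (75,86,126,138)]
print(((proj(S,P)-[185,225])*16).round(),((proj(D,P)-[350,190])*16).round())
E
```

```text
60 S [[428, 345], [445, 412], [558, 280], [573, 346]] D [[174, 333], [171, 403], [233, 392], [230, 463]]
70 S [[468, 332], [484, 399], [582, 256], [597, 322]] D [[182, 350], [179, 421], [261, 404], [257, 475]]
80 S [[504, 316], [520, 383], [599, 230], [614, 297]] D [[196, 367], [192, 437], [293, 414], [289, 485]]
90 S [[537, 296], [552, 363], [610, 205], [625, 271]] D [[215, 382], [212, 453], [327, 421], [323, 492]]
100 S [[565, 274], [580, 341], [614, 179], [628, 245]] D [[240, 395], [236, 466], [363, 425], [359, 497]]
110 S [[587, 249], [602, 316], [611, 154], [625, 221]] D [[269, 407], [265, 478], [400, 427], [395, 498]]
120 S [[603, 224], [617, 291], [601, 132], [616, 198]] D [[301, 416], [297, 487], [436, 425], [431, 496]]
130 S [[612, 198], [626, 265], [585, 111], [600, 177]] D [[336, 423], [332, 494], [470, 420], [465, 491]]
[[ 402.  272.]
 [ 386.  205.]
 [ 325.  -46.]
 [ 306. -124.]] [[373. 397.]
 [378. 327.]
 [393.  65.]
 [398. -15.]]
```

```bash
cat >> h.py <<'E'
def cmdload(): return np.array(json.load(open("cmd.json")))   # x,y,z,yaw(deg of tool z)
def R(yaw):
    a=np.radians(yaw); z=np.array([np.cos(a),np.sin(a),0]);x=np.array([0,0,-1.]);return np.stack([x,np.cross(z,x),z],1)
def plan(x,y,z,yaw):
    c=cmdload(); d=R(c[3]).T@(np.array([x,y,z])-c[:3])/200
    # turn about tool x (down): positive turn -> z rotates about -Z world
    t=-((yaw-c[3]+180)%360-180)/360
    print("shift",d.round(4).tolist(),"turn",round(t,5),"rows>=",int(max(np.ceil(np.linalg.norm(d)*4),np.ceil(abs(t)*360/8.59))))
def did(d,t):
    c=cmdload(); p=c[:3]+R(c[3])@np.array(d)*200; json.dump([*p,c[3]-t*360],open("cmd.json","w")); print("cmd",np.round(cmdload(),2))
def st():
    o=robot.observe(); E=np.array(o["eef_rot"]); print("t",round(o["time"],2),"tcp",np.round(o["tcp_pos"],1),"yaw",round(np.degrees(np.arctan2(E[1,2],E[0,2])),2),"tilt",np.round(E[:2,0],3),"F",np.round(o["wrist_force"],1),"T",np.round(o["wrist_torque"],2),"open",round(o["opening"],3),"j",np.round(o["joints"],0)); return o
E
python3 - <<'E'
from h import *
json.dump([272.055,-590.342,303.913,-65.26],open("cmd.json","w"))
S=load("scene","b");D=load("side","b")
s=lambda x,y:(160+x/5,160+y/5); d=lambda x,y:(320+x/5,160+y/5)
for a,b in [((437,375),(287,300)),((593,203),(68,212)),((437,375),(68,212)),((593,203),(287,300))]:
    X,r=tri([(S,s(*a)),(D,d(*b))]);print(X.round(1),r)
# grinder features reproj guess
plan(593.7,-347,290,-49)
E
```

```text
[ 555.4 -287.7   91.4] [11.615190373275267, 11.615190373275066]
[ 576.8 -186.8  189.2] [12.288607513588179, 12.288607513588252]
[ 621.9 -238.2  143.8] [1.7508029271754795, 1.7508029271755758]
[ 511.1 -226.7  145.9] [1.2501304998170584, 1.2501304998169285]
shift [0.0696, 1.9698, -0.432] turn -0.04517 rows>= 9
```

```bash
python3 - <<'E'
from h import *
plan(272.055,-590.342,420,-65.26)
plan(430,-465,420,-57)
E
```

```text
shift [-0.5804, 0.0, 0.0] turn -0.0 rows>= 3
shift [-0.5804, 0.9795, -0.2387] turn -0.02294 rows>= 5
```

carry_out(
  deltas=[
    [[-0.25, 0, 0], 0, 1],
    [[-0.5, 0, 0], 0, 1],
    [[-0.58, 0.1, 0], 0, 1],
    [[-0.58, 0.3, -0.07], -0.007, 1],
    [[-0.58, 0.55, -0.13], -0.013, 1],
    [[-0.58, 0.8, -0.2], -0.02, 1],
    [[-0.58, 0.98, -0.24], -0.023, 1],
    [[-0.58, 0.98, -0.24], -0.023, 1],
  ],
)

```text
time: 1.05
tcp_pos: [436.6, -458.5, 419.7]
eef_rot: [[0.004, 0.832, 0.555], [0.004, 0.555, -0.832], [-1.0, 0.006, -0.001]]
wrist_force: [0.2, 0.3, -0.2]
opening: 0.997
```

```bash
python3 - <<'E'
from h import *
did([-.58,.98,-.24],-.023);st()
plan(593.7,-347,330,-49)
E
```

```text
cmd [ 429.98 -464.72  419.91  -56.98]
t 1.05 tcp [ 436.6 -458.5  419.7] yaw -56.29 tilt [0.004 0.004] F [ 0.2  0.3 -0.2] T [-0.03 -0.05  0.04] open 0.997 j [ 45.  29.  -1.  80.   0.  71. -13.]
shift [0.4496, 1.0071, -0.0474] turn -0.02217 rows>= 5
```

carry_out(
  deltas=[
    [[0.0, 0.2, 0], -0.005, 1],
    [[0.1, 0.45, -0.02], -0.01, 1],
    [[0.2, 0.7, -0.03], -0.018, 1],
    [[0.35, 0.9, -0.04], -0.022, 1],
    [[0.45, 1.0, -0.047], -0.022, 1],
    [[0.45, 1.0, -0.047], -0.022, 1],
    [[0.45, 1.0, -0.047], -0.022, 1],
    [[0.45, 1.0, -0.047], -0.022, 1],
  ],
)

```text
time: 1.85
tcp_pos: [591.6, -350.0, 330.9]
eef_rot: [[0.0, 0.757, 0.653], [-0.002, 0.653, -0.757], [-1.0, -0.001, 0.002]]
wrist_force: [-0.3, -1.0, 1.2]
opening: 1.005
```

```bash
python3 - <<'E'
from h import *
did([.45,1.0,-.047],-.022);st()
c=snap("wrist","d")
print(proj(c,[[593.7,-347,z] for z in (150,175,86,75)]).round(1))
E
```

```text
cmd [ 592.55 -347.85  329.91  -49.06]
t 1.85 tcp [ 591.6 -350.   330.9] yaw -49.21 tilt [ 0.    -0.002] F [-0.3 -1.   1.2] T [-0.04 -0.   -0.01] open 1.005 j [ 30.  38.  -3.  78.   2.  64. -23.]
[[319.  230.4]
 [318.9 241.3]
 [319.4 209.9]
 [319.4 207.2]]
```

View pics/d_wrist.png

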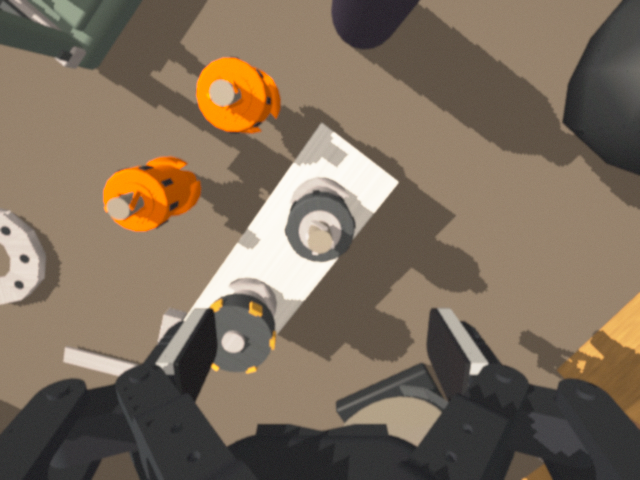

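```bash
python3 - <<'E'
from h import *
c=load("wrist","d")
crop(c,275,165,365,265,"pics/d2.png",6)
E
```

```text
pics/d2.png scale 6
```

View pics/d2.png

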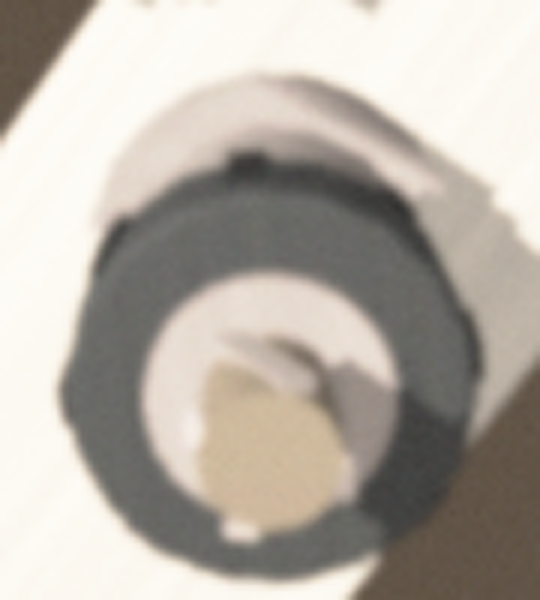

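```bash
python3 - <<'E'
from h import *
c=load("wrist","d")
c0=np.array([594.5,-347.0]);r=np.sqrt(28**2-81)
for a in (123,127,131,135,139):
    out=[]
    for s,k in((1,-1),(-1,1)):   # upper edges
        th=np.radians(a);u=s*np.array([np.cos(th),np.sin(th)]);v=np.array([-np.sin(th),np.cos(th)])
        P=[[*(c0+u*r-9*v),z] for z in(86,75)]
        out+=((proj(c,P)-[275,165])*6).round().astype(int).tolist()
    print(a,out)
E
```

```text
123 [[98, 182], [103, 168], [457, 230], [452, 214]]
127 [[92, 194], [98, 179], [455, 217], [449, 202]]
131 [[88, 206], [94, 191], [451, 205], [446, 190]]
135 [[84, 219], [90, 204], [447, 192], [441, 178]]
139 [[82, 232], [88, 216], [441, 180], [436, 166]]
```

```bash
python3 - <<'E'
from h import *
plan(594.5,-347,190,-47)
E
```

```text
shift [0.6996, 0.0102, 0.0032] turn -0.00572 rows>= 3
```

carry_out(
  deltas=[
    [[0, 0.01, 0.003], -0.0057, 1],
    [[0.15, 0.01, 0.003], -0.0057, 1],
    [[0.35, 0.01, 0.003], -0.0057, 1],
    [[0.5, 0.01, 0.003], -0.0057, 1],
    [[0.6, 0.01, 0.003], -0.0057, 1],
    [[0.7, 0.01, 0.003], -0.0057, 1],
    [[0.7, 0.01, 0.003], -0.0057, 1],
    [[0.7, 0.01, 0.003], -0.0057, 1],
  ],
  force=50,
)

```text
time: 2.7
tcp_pos: [594.5, -347.7, 190.7]
eef_rot: [[0.001, 0.732, 0.682], [-0.0, 0.682, -0.732], [-1.0, 0.0, 0.001]]
wrist_force: [0.6, -0.0, 0.1]
opening: 0.995
```

```bash
python3 - <<'E'
from h import *
did([.7,.01,.003],-.0057);st()
c=snap("side","e");crop(c,320,130,480,250,"pics/e1.png",5)
c=snap("wrist","e")
E
```

```text
cmd [ 594.45 -347.    189.91  -47.01]
t 2.7 tcp [ 594.5 -347.7  190.7] yaw -47.02 tilt [ 0.001 -0.   ] F [ 0.6 -0.   0.1] T [0.04 0.03 0.02] open 0.995 j [ 30.  46.  -4.  86.   4.  48. -22.]
pics/e1.png scale 5
```

View pics/e1.png

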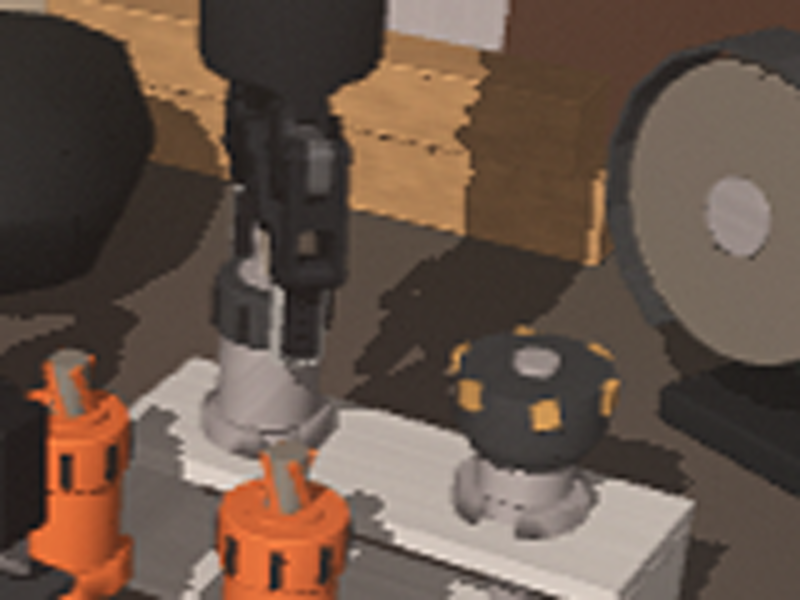

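View pics/e_wrist.png

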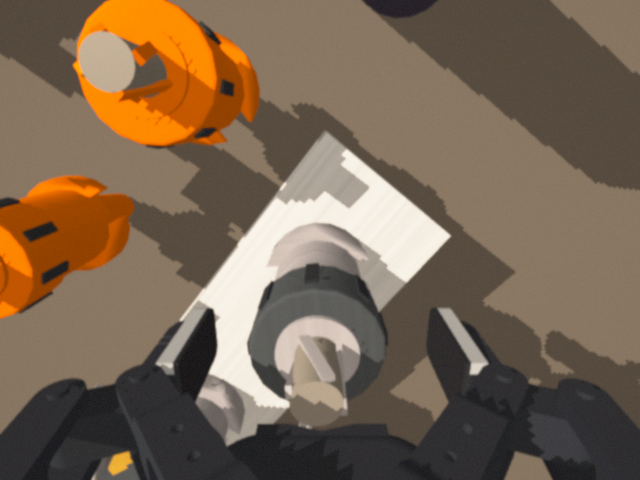

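carry_out(
  deltas=[
    [[0, 0, 0], 0, -1],
    [[0, 0, 0], 0, -1],
    [[0, 0, 0], 0, -1],
    [[0, 0, 0], 0, -1],
    [[0, 0, 0], 0, -1],
    [[0, 0, 0], 0, -1],
    [[0, 0, 0], 0, -1],
    [[0, 0, 0], 0, -1],
  ],
  force=50,
)

```text
time: 3.6
tcp_pos: [594.6, -347.0, 191.0]
eef_rot: [[0.001, 0.731, 0.682], [-0.0, 0.682, -0.731], [-1.0, 0.0, 0.001]]
wrist_force: [-1.9, 0.9, 5.1]
opening: 0.577
```

```bash
python3 - <<'E'
from h import *
st()
c=snap("wrist","f");crop(c,220,190,420,340,"pics/f1.png",4)
E
```

```text
t 3.6 tcp [ 594.6 -347.   191. ] yaw -47.0 tilt [ 0.001 -0.   ] F [-1.9  0.9  5.1] T [ 0.17  0.36 -0.03] open 0.577 j [ 30.  46.  -4.  86.   4.  48. -22.]
pics/f1.png scale 4
```

View pics/f1.png

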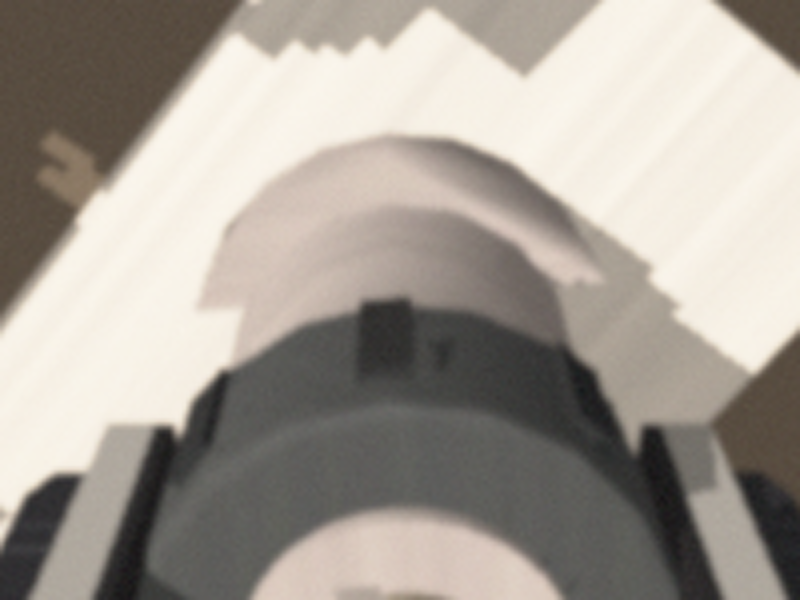

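```bash
python3 - <<'E'
from h import *
c=load("wrist","f")
for zl,zr in((86,86),):
    a=onz(c,(220+197/4,190+308/4),zl);b=onz(c,(220+600/4,190+278/4),zr);d=a-b
    print(a,b,np.linalg.norm(d),np.degrees(np.arctan2(d[1],d[0])), (a+b)/2)
for z in (75,86):
  for p in [(197,308),(240,310),(600,278),(570,285)]: print(z,p,onz(c,(220+p[0]/4,190+p[1]/4),z))
E
```

```text
[ 581.22112327 -323.20115188   86.        ] [ 619.67707031 -358.40882355   86.        ] 52.13866135855902 137.52488248278485 [ 600.44909679 -340.80498771   86.        ]
75 (197, 308) [ 576.80262421 -325.00774653   75.        ]
75 (240, 310) [ 580.60741346 -329.52814835   75.        ]
75 (600, 278) [ 617.66675798 -362.42019157   75.        ]
75 (570, 285) [ 614.14946037 -360.14515494   75.        ]
86 (197, 308) [ 581.22112327 -323.20115188   86.        ]
86 (240, 310) [ 584.80169039 -327.45515941   86.        ]
86 (600, 278) [ 619.67707031 -358.40882355   86.        ]
86 (570, 285) [ 616.3670525  -356.26785836   86.        ]
```

carry_out(
  deltas=[
    [[0, 0, 0], 0, 1],
    [[0, 0, 0], 0, 1],
    [[0, 0, 0], 0, 1],
    [[0, 0, 0], -0.0125, 1],
    [[0, 0, 0], -0.0125, 1],
    [[0, 0, 0], -0.0125, 1],
    [[0, 0, 0], -0.0125, -1],
    [[0, 0, 0], -0.0125, -1],
    [[0, 0, 0], -0.0125, -1],
    [[0, 0, 0], -0.0125, -1],
    [[0, 0, 0], -0.0125, -1],
    [[0, 0, 0], -0.0125, -1],
    [[0, 0, 0], -0.0125, -1],
  ],
  force=50,
)

```text
time: 4.95
tcp_pos: [594.3, -346.9, 190.1]
eef_rot: [[-0.0, 0.676, 0.737], [0.0, 0.737, -0.676], [-1.0, -0.0, -0.0]]
wrist_force: [-1.8, 1.4, 4.3]
opening: 0.577
```

```bash
python3 - <<'E'
from h import *
did([0,0,0],-.0125)
st()
c=snap("wrist","g");crop(c,220,190,420,340,"pics/g1.png",4)
E
```

```text
cmd [ 594.45 -347.    189.91  -42.51]
t 4.95 tcp [ 594.3 -346.9  190.1] yaw -42.52 tilt [-0.  0.] F [-1.8  1.4  4.3] T [0.26 0.37 0.  ] open 0.577 j [ 31.  46.  -5.  86.   5.  48. -19.]
pics/g1.png scale 4
```

View pics/g1.png

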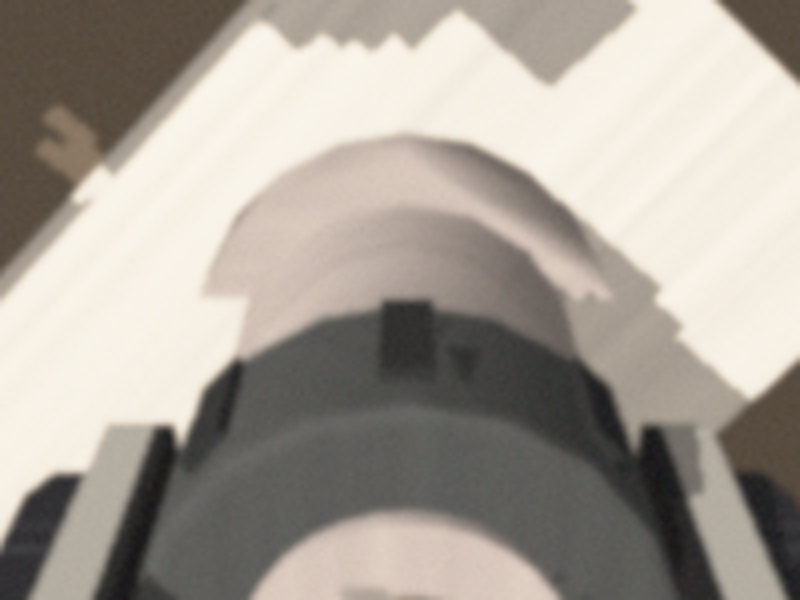

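```bash
python3 - <<'E'
from h import *
S=load("scene","b")
print(onz(S,(207,348),0),onz(S,(188,262),200))
plan(594.45,-347,400,-42.5)
plan(645,-180,400,-22)
E
```

```text
[ 774.03050362 -261.81287651    0.        ] [ 761.2356949  -259.21370343  200.        ]
shift [-1.0504, -0.0, -0.0] turn -2e-05 rows>= 5
shift [-1.0504, 0.7863, -0.3779] turn -0.05697 rows>= 6
```

carry_out(
  deltas=[
    [[-0.1, 0, 0], 0, -1],
    [[-0.25, 0, 0], 0, -1],
    [[-0.45, 0, 0], 0, -1],
    [[-0.65, 0, 0], 0, -1],
    [[-0.85, 0, 0], 0, -1],
    [[-0.95, 0.05, -0.02], 0, -1],
    [[-1.0, 0.2, -0.1], -0.01, -1],
    [[-1.0, 0.4, -0.2], -0.025, -1],
    [[-1.0, 0.6, -0.3], -0.04, -1],
    [[-1.0, 0.73, -0.35], -0.05, -1],
    [[-1.0, 0.79, -0.38], -0.057, -1],
    [[-1.0, 0.79, -0.38], -0.057, -1],
  ],
  force=60,
)

```text
time: 6.2
tcp_pos: [645.4, -176.2, 388.0]
eef_rot: [[-0.003, 0.37, 0.929], [0.002, 0.929, -0.37], [-1.0, 0.001, -0.003]]
wrist_force: [1.2, 0.0, -6.6]
opening: 0.566
```

```bash
python3 - <<'E'
from h import *
did([-1,.79,-.38],-.057)
st()
plan(689,-40,390,-3)
E
```

```text
cmd [ 645.19 -179.17  389.91  -21.99]
t 6.2 tcp [ 645.4 -176.2  388. ] yaw -21.72 tilt [-0.003  0.002] F [ 1.2  0.  -6.6] T [ 0.03 -0.05  0.04] open 0.566 j [ 19.  34. -11.  77.   7.  70. -14.]
shift [-0.0004, 0.7272, -0.0574] turn -0.05274 rows>= 3
```

Chuck held (wrist −6.6 N, opening 0.566). On to a hover next to the spindle.

carry_out(
  deltas=[
    [[0, 0.15, -0.01], -0.01, -1],
    [[0, 0.35, -0.03], -0.025, -1],
    [[0, 0.55, -0.045], -0.04, -1],
    [[0, 0.67, -0.055], -0.05, -1],
    [[0, 0.727, -0.057], -0.0527, -1],
    [[0, 0.727, -0.057], -0.0527, -1],
    [[0, 0.727, -0.057], -0.0527, -1],
    [[0, 0.727, -0.057], -0.0527, -1],
  ],
)

```text
time: 7.0
tcp_pos: [688.7, -43.8, 389.7]
eef_rot: [[-0.001, 0.058, 0.998], [-0.003, 0.998, -0.058], [-1.0, -0.003, -0.001]]
wrist_force: [1.0, -0.5, -7.0]
opening: 0.566
```

```bash
python3 - <<'E'
from h import *
did([0,.727,-.057],-.0527)
st()
c=snap("wrist","k");snap("scene","k");c=snap("side","k")
E
```

```text
cmd [689.06 -40.08 389.91  -3.02]
t 7.0 tcp [688.7 -43.8 389.7] yaw -3.3 tilt [-0.001 -0.003] F [ 1.  -0.5 -7. ] T [-0.08  0.05 -0.  ] open 0.566 j [ 10.  37. -16.  72.  10.  72. -10.]
```

View pics/k_wrist.png

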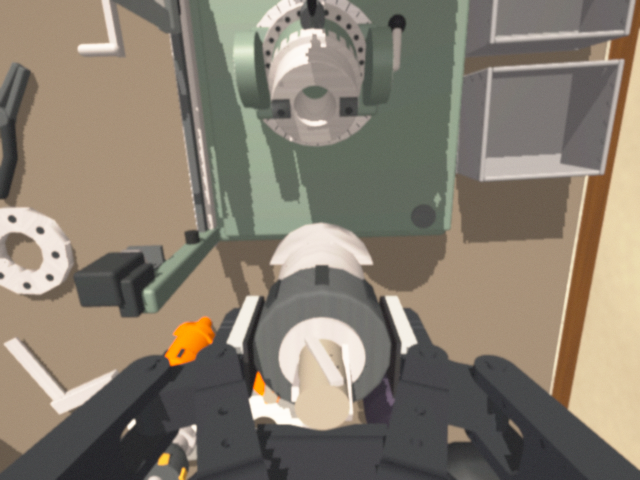

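View pics/k_side.png

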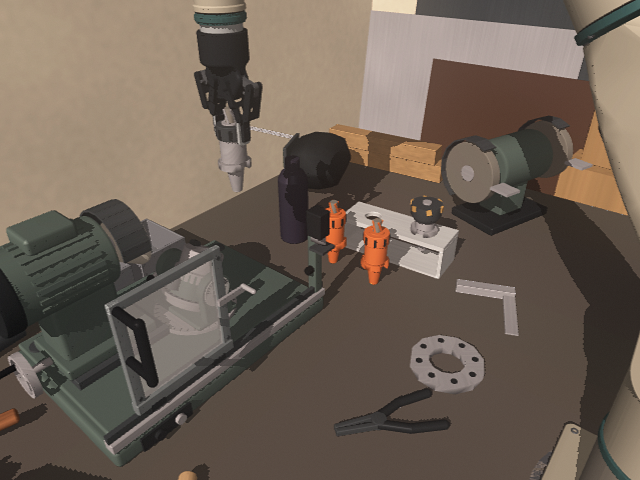

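View pics/k_scene.png

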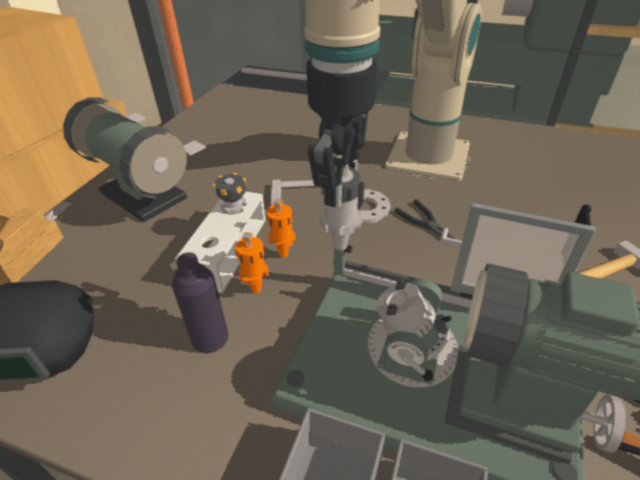

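```bash
python3 - <<'E'
from h import *
c=load("wrist","k");crop(c,255,60,375,150,"pics/k1.png",6)
E
```

```text
pics/k1.png scale 6
```

View pics/k1.png

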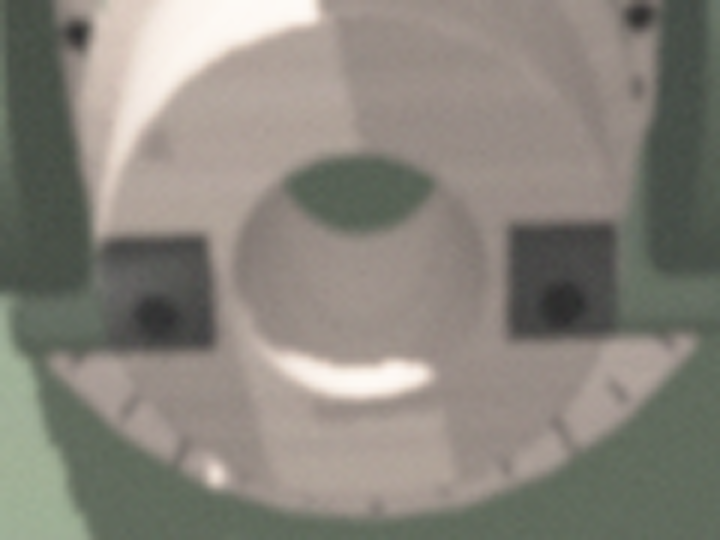

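```bash
python3 - <<'E'
from h import *
c=load("wrist","k");g=lambda x,y:(255+x/6,60+y/6)
print("socket",onz(c,g(360.5,275),150))
for z in(150,157):
  a=onz(c,g(158,292),z);b=onz(c,g(562,280),z);d=b-a;print(a,b,np.linalg.norm(d),np.degrees(np.arctan2(d[1],d[0])),(a+b)/2)
# rail edges / bed edge angle
a=onz(c,(222,237),45);b=onz(c,(450,229),45);d=b-a;print("bed -y edge",a,b,np.degrees(np.arctan2(d[1],d[0])))
a=onz(c,(448,227),45);b=onz(c,(470,2),45);d=b-a;print("bed x edge",a,b,np.degrees(np.arctan2(d[1],d[0]))-90)
# flange in hand
P=[[c_,0,0] for c_ in ()]
# scene check
S=load("scene","k");print(proj(S,[[688.6,47,150]]))
o=robot.observe();print(c["xyz"],np.array(c["attitude"]).round(3))
E
```

```text
socket [688.15085871  45.77113174 150.        ]
[661.0902011   45.21306111 150.        ] [714.85872914  43.59415758 150.        ] 53.792894110006266 -1.7245836868179822 [687.97446512  44.40360935 150.        ]
[661.80580018  44.95996044 157.        ] [714.36065986  43.37759895 157.        ] 52.57867574896902 -1.7245836868179865 [688.08323002  44.16877969 157.        ]
bed -y edge [566.48186735 -90.36866877  45.        ] [837.26779465 -96.10171215  45.        ] -1.2128773690079424
bed x edge [834.78463133 -93.49344213  45.        ] [845.07966621 136.80780738  45.        ] -2.5595588863635186
[[397.65736642 299.47213957]]
[692.79302066  34.00007157 460.11741451] [[ 0.998 -0.055 -0.018]
 [-0.058 -0.949 -0.31 ]
 [-0.001  0.31  -0.951]]
```

```bash
python3 - <<'E'
from h import *
st()
S=snap("scene","l");D=snap("side","l")
crop(S,300,150,380,260,"pics/l1.png",5);crop(D,195,95,275,205,"pics/l2.png",5)
im=np.hstack([cv2.imread("pics/l1.png"),cv2.imread("pics/l2.png")]);cv2.imwrite("pics/l3.png",im)
E
```

```text
t 7.15 tcp [688.8 -42.  390. ] yaw -3.17 tilt [-0.    -0.001] F [-0.4  0.9 -8.2] T [-0.01  0.    0.01] open 0.569 j [ 10.  37. -16.  72.  10.  72. -10.]
pics/l1.png scale 5
pics/l2.png scale 5
```

View pics/l3.png

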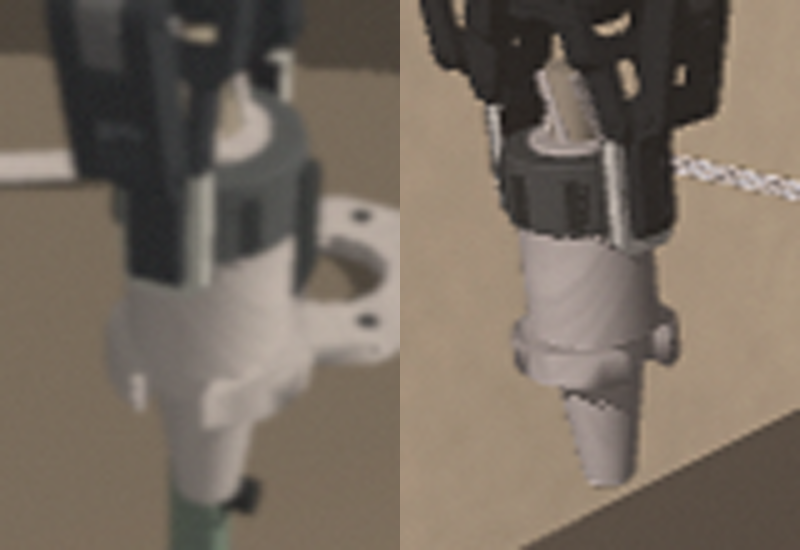

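```bash
python3 - <<'E'
from h import *
S=load("scene","l");D=load("side","l");st()
print(tri([(S,(300+206/5,150+484/5)),(D,(195+206/5,95+475/5))]))
plan(688.4,46.7,330,-2.3)
E
```

```text
t 7.25 tcp [689.  -41.  390.1] yaw -3.09 tilt [ 0. -0.] F [ 0.9 -0.1 -6.9] T [0.01 0.06 0.  ] open 0.568 j [ 10.  37. -16.  72.  10.  72. -10.]
(array([688.72062582, -41.17587216, 229.11595231]), [1.8142332957515384, 1.8142332957514917])
shift [0.2996, 0.4331, -0.0261] turn -0.00199 rows>= 3
```

carry_out(
  deltas=[
    [[0, 0.15, -0.01], -0.002, -1],
    [[0, 0.3, -0.02], -0.002, -1],
    [[0.05, 0.4, -0.026], -0.002, -1],
    [[0.15, 0.433, -0.026], -0.002, -1],
    [[0.25, 0.433, -0.026], -0.002, -1],
    [[0.3, 0.433, -0.026], -0.002, -1],
    [[0.3, 0.433, -0.026], -0.002, -1],
    [[0.3, 0.433, -0.026], -0.002, -1],
    [[0.3, 0.433, -0.026], -0.002, -1],
    [[0.3, 0.433, -0.026], -0.002, -1],
    [[0.3, 0.433, -0.026], -0.002, -1],
  ],
)

```text
time: 8.35
tcp_pos: [688.7, 46.6, 330.7]
eef_rot: [[0.001, 0.04, 0.999], [0.0, 0.999, -0.04], [-1.0, 0.0, 0.001]]
wrist_force: [-0.7, 0.6, -6.5]
opening: 0.57
```

```bash
python3 - <<'E'
from h import *
did([.3,.433,-.026],-.002);st()
S=snap("scene","m");D=snap("side","m")
crop(S,360,230,460,360,"pics/m1.png",4);crop(D,150,180,280,310,"pics/m2.png",4)
a=cv2.imread("pics/m1.png");b=cv2.imread("pics/m2.png");im=np.hstack([a,b]) if a.shape[0]==b.shape[0] else 0;cv2.imwrite("pics/m3.png",im[:, :800] if im.shape[1]<=800 else cv2.resize(im,None,fx=800/im.shape[1],fy=800/im.shape[1]))
plan(688.4,46.7,302,-2.3)
E
```

```text
cmd [688.42  46.68 329.91  -2.3 ]
t 8.35 tcp [688.7  46.6 330.7] yaw -2.31 tilt [0.001 0.   ] F [-0.7  0.6 -6.5] T [-0.01 -0.   -0.02] open 0.57 j [  3.  39. -16.  77.  11.  65. -17.]
pics/m1.png scale 4
pics/m2.png scale 4
shift [0.1396, 0.0001, -0.0001] turn 1e-05 rows>= 1
```

View pics/m3.png

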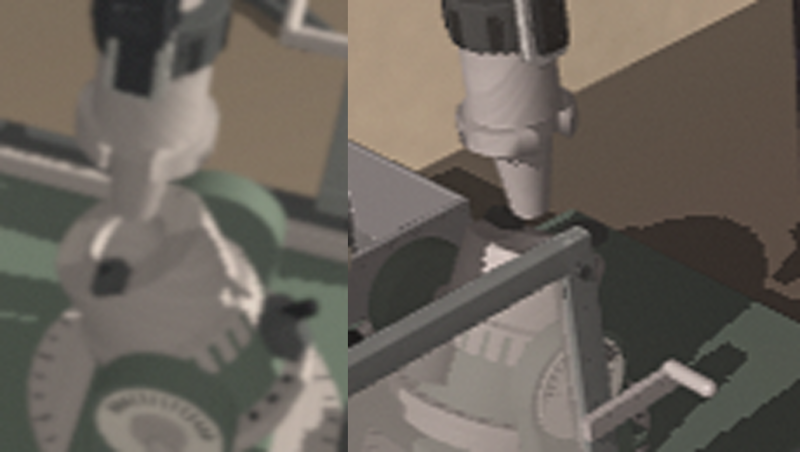

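carry_out(
  deltas=[
    [[0.05, 0, 0], 0, -1],
    [[0.1, 0, 0], 0, -1],
    [[0.14, 0, 0], 0, -1],
    [[0.14, 0, 0], 0, -1],
    [[0.14, 0, 0], 0, -1],
  ],
  force=45,
)

```text
time: 8.95
tcp_pos: [688.3, 46.7, 301.3]
eef_rot: [[-0.001, 0.04, 0.999], [0.0, 0.999, -0.04], [-1.0, -0.0, -0.001]]
wrist_force: [-0.8, 0.3, -7.3]
opening: 0.568
```

```bash
python3 - <<'E'
from h import *
did([.14,0,0],0);st()
E
```

```text
cmd [688.42  46.68 301.91  -2.3 ]
t 8.95 tcp [688.3  46.7 301.3] yaw -2.3 tilt [-0.001  0.   ] F [-0.8  0.3 -7.3] T [-0.02 -0.04  0.02] open 0.568 j [  2.  40. -16.  79.  12.  62. -18.]
```

No contact as expected. Now the first half of the tilt (hand moves −y, pivoting about the shank tip against the socket wall).

carry_out(
  deltas=[
    [[0, -0.03, 0], 0, -1],
    [[0.002, -0.055, 0], 0, -1],
    [[0.006, -0.08, 0], 0, -1],
    [[0.01, -0.105, 0], 0, -1],
    [[0.015, -0.13, 0], 0, -1],
    [[0.019, -0.15, 0], 0, -1],
    [[0.019, -0.15, 0], 0, -1],
    [[0.019, -0.15, 0], 0, -1],
  ],
)

```text
time: 9.75
tcp_pos: [687.9, 16.5, 300.5]
eef_rot: [[0.003, 0.041, 0.999], [0.0, 0.999, -0.041], [-1.0, 0.001, 0.003]]
wrist_force: [-2.0, 2.7, 5.5]
opening: 0.569
```

```bash
python3 - <<'E'
from h import *
did([.019,-.15,0],0);st()
S=snap("scene","n");D=snap("side","n")
crop(S,360,210,460,340,"pics/n1.png",4);crop(D,150,180,280,310,"pics/n2.png",4)
a=cv2.imread("pics/n1.png");b=cv2.imread("pics/n2.png");im=np.hstack([a,b]);cv2.imwrite("pics/n3.png",cv2.resize(im,None,fx=800/im.shape[1],fy=800/im.shape[1]))
E
```

```text
cmd [687.22  16.7  298.11  -2.3 ]
t 9.75 tcp [687.9  16.5 300.5] yaw -2.32 tilt [0.003 0.   ] F [-2.   2.7  5.5] T [0.96 0.59 0.05] open 0.569 j [  5.  40. -16.  80.  12.  61. -15.]
pics/n1.png scale 4
pics/n2.png scale 4
```

View pics/n3.png

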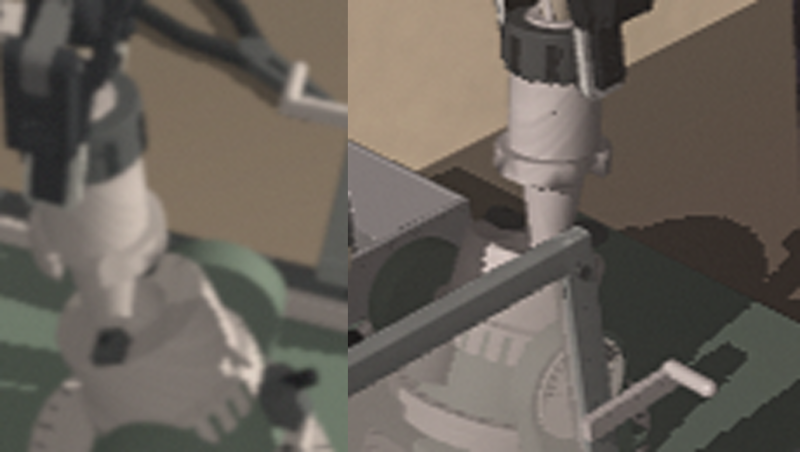

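carry_out(
  deltas=[
    [[0.008, -0.025, 0], 0, -1],
    [[0.016, -0.05, 0], 0, -1],
    [[0.025, -0.075, 0], 0, -1],
    [[0.034, -0.1, 0], 0, -1],
    [[0.043, -0.125, 0], 0, -1],
    [[0.05, -0.14, 0], 0, -1],
    [[0.05, -0.14, 0], 0, -1],
    [[0.05, -0.14, 0], 0, -1],
    [[0.05, -0.14, 0], 0, -1],
  ],
)

```text
time: 10.75
tcp_pos: [687.0, -14.2, 290.5]
eef_rot: [[0.004, 0.042, 0.999], [-0.004, 0.999, -0.042], [-1.0, -0.004, 0.004]]
wrist_force: [-1.9, -1.1, 6.8]
opening: 0.566
```

```bash
python3 - <<'E'
from h import *
did([.05,-.14,0],0);st()
S=snap("scene","p");D=snap("side","p")
crop(S,340,210,440,340,"pics/p1.png",4);crop(D,170,180,300,310,"pics/p2.png",4)
a=cv2.imread("pics/p1.png");b=cv2.imread("pics/p2.png");im=np.hstack([a,b]);cv2.imwrite("pics/p3.png",cv2.resize(im,None,fx=800/im.shape[1],fy=800/im.shape[1]))
W=snap("wrist","p")
E
```

```text
cmd [686.1  -11.28 288.11  -2.3 ]
t 10.75 tcp [687.  -14.2 290.5] yaw -2.41 tilt [ 0.004 -0.004] F [-1.9 -1.1  6.8] T [0.12 0.49 0.08] open 0.566 j [  7.  41. -16.  81.  12.  60. -13.]
pics/p1.png scale 4
pics/p2.png scale 4
```

View pics/p3.png

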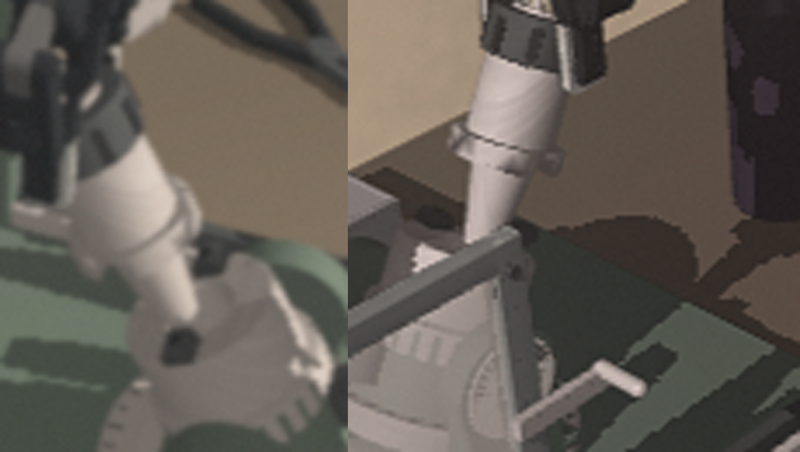

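View pics/p_wrist.png

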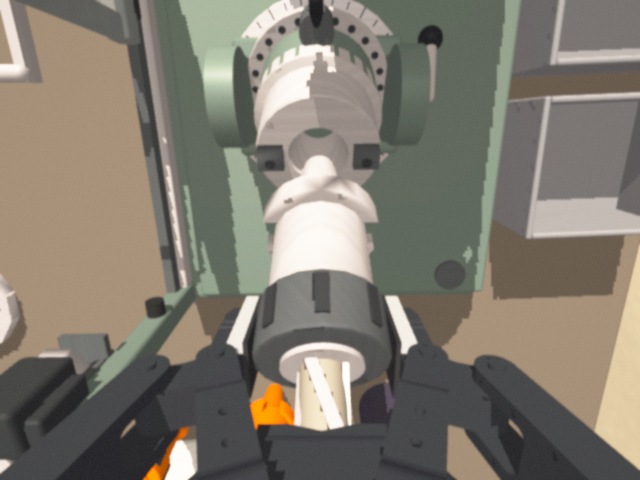

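```bash
python3 - <<'E'
from h import *
o=st(); S=load("scene","p");D=load("side","p");W=load("wrist","p")
y=np.radians(-2.4);gx=np.array([np.cos(y),np.sin(y),0]);gy=np.array([-np.sin(y),np.cos(y),0])
nut=np.array(o["tcp_pos"])+[0,0,-52]
def model(nut,a):
    a=np.radians(a);n=-np.sin(a)*gy+np.cos(a)*np.array([0,0,1]);e=np.cross(n,gx)
    C=[]
    for h,r in((12,25),(-12,25),(-52,28),(-63,28)):
        t=np.linspace(0,2*np.pi,60);C.append(nut+n*h+r*(np.outer(np.cos(t),gx)+np.outer(np.sin(t),e)))
    return C
for cam,nm,b in((S,"s",(340,210,440,340)),(D,"d",(170,150,300,280)),(W,"w",(220,120,420,420))):
  outs=[]
  for a in(26,30,34):
    k=4 if nm!="w" else 1.3
    im=cv2.resize(cam["image"][b[1]:b[3],b[0]:b[2],::-1],None,fx=k,fy=k,interpolation=cv2.INTER_CUBIC)
    for P in model(nut,a):
        q=((proj(cam,P)-[b[0],b[1]])*k).astype(np.int32);cv2.polylines(im,[q],True,(0,0,255),1)
    outs.append(im)
  im=np.hstack(outs);cv2.imwrite(f"pics/q_{nm}.png",cv2.resize(im,None,fx=800/im.shape[1],fy=800/im.shape[1]))
E
```

```text
t 10.9 tcp [687.  -14.2 290.6] yaw -2.4 tilt [ 0.004 -0.004] F [-1.7 -0.3  6.5] T [0.14 0.54 0.13] open 0.567 j [  7.  41. -16.  81.  12.  60. -13.]
```

View pics/q_s.png

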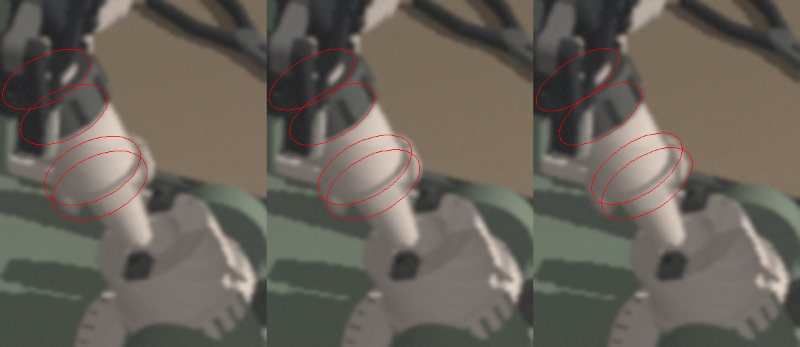

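View pics/q_d.png

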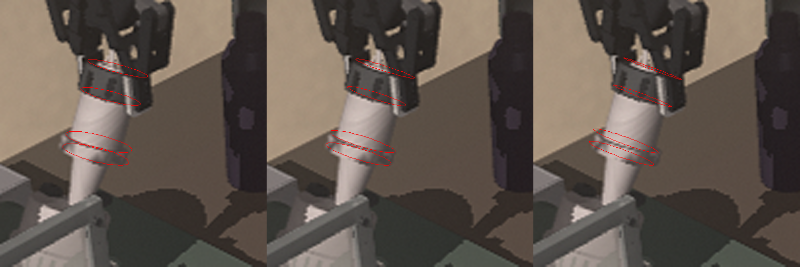

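View pics/q_w.png

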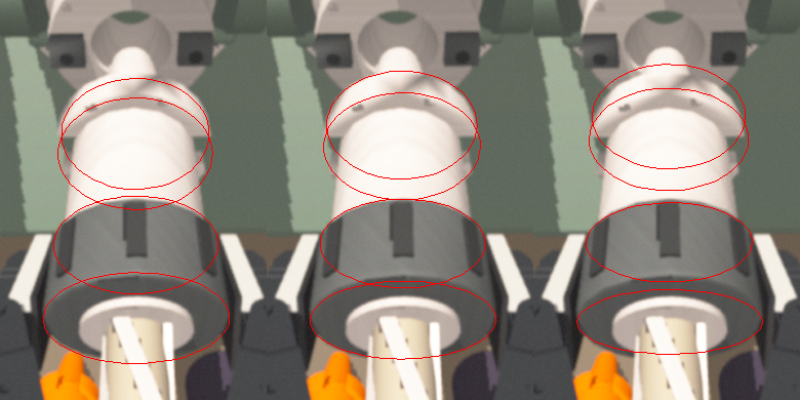

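```bash
python3 - <<'E'
from h import *
S=load("scene","p");D=load("side","p")
crop(S,340,215,420,300,"pics/r1.png",7);crop(D,190,170,270,255,"pics/r2.png",7)
W=load("wrist","p");crop(W,255,140,385,360,"pics/r3.png",2.7)
E
```

```text
pics/r1.png scale 7
pics/r2.png scale 7
pics/r3.png scale 2.7
```

View pics/r1.png

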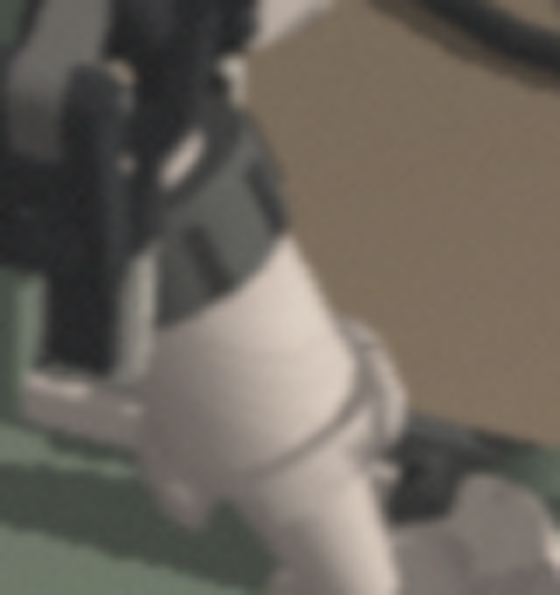

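View pics/r2.png

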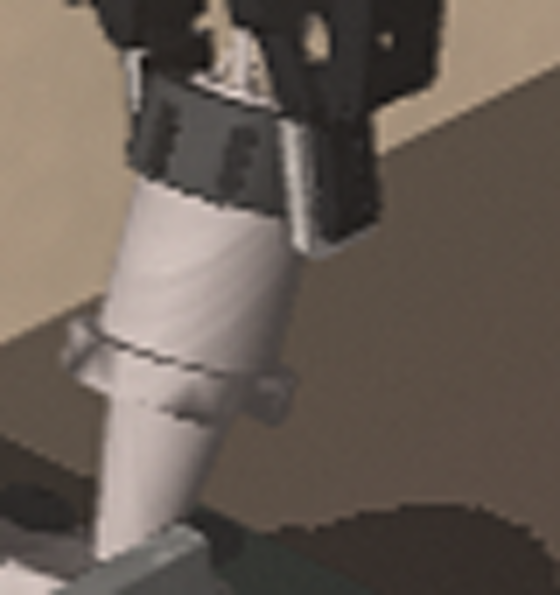

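View pics/r3.png

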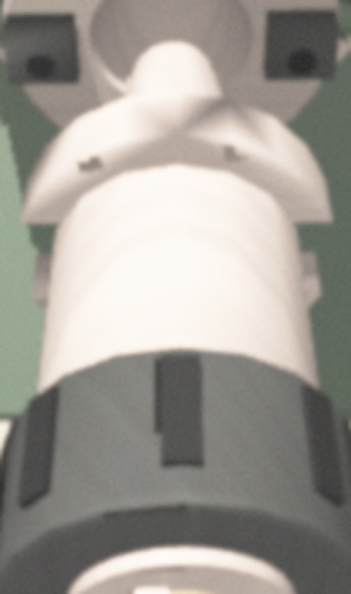

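```bash
python3 - <<'E'
from h import *
from scipy.optimize import least_squares
S=load("scene","p");D=load("side","p");W=load("wrist","p")
s=lambda x,y:(340+x/7,215+y/7); d=lambda x,y:(190+x/7,170+y/7);w=lambda x,y:(255+x/2.7,140+y/2.7)
sil=[(S,s(295,245)),(S,s(322,300)),(S,s(348,352)),(D,d(137,190)),(D,d(122,255)),(D,d(105,325)),(D,d(302,245)),(D,d(285,310)),(D,d(268,370)),(W,w(42,380)),(W,w(50,300)),(W,w(60,230)),(W,w(318,380)),(W,w(311,300)),(W,w(301,230))]
y=np.radians(-2.3);gx=np.array([np.cos(y),np.sin(y),0]);gy=np.array([-np.sin(y),np.cos(y),0])
def f(p,full=False):
    n=np.array([p[3],-np.sin(p[2]),np.cos(p[2])]);n=n[0]*gx+n[1]*gy+n[2]*np.array([0,0,1]);n/=np.linalg.norm(n)
    A=np.array([p[4],p[0],p[1]]);r=[]
    for c,q in sil:
        o,dd=ray(c,q);m=np.cross(dd,n);r.append(abs((A-o)@m)/np.linalg.norm(m)-22)
    r.append((A-np.array([687,-14.2,238.6]))@n*0.5)  # weak axial
    return r
R_=least_squares(f,[-14,238,.52,0,687]);p=R_.x
print("nut y,z",p[:2],"tilt",np.degrees(p[2]),"xlean",np.degrees(p[3]),"x",p[4]);print(np.round(R_.fun,1))
E
```

```text
nut y,z [-11.54227556 239.93330055] tilt 26.670631231351884 xlean -0.24896466012648816 x 686.9962146465692
[ 0.1  0.2  0.3 -1.  -1.5 -1.8 -1.5 -1.4 -1.5 -0.6 -0.3 -0.4 -0.7 -0.2
 -0.3 -0. ]
```

carry_out(
  deltas=[
    [[-0.008, 0.017, 0], 0, -1],
    [[-0.016, 0.034, 0], 0, -1],
    [[-0.016, 0.034, 0], 0, -1],
    [[0.01, 0.049, 0], 0, -1],
    [[0.04, 0.066, 0], 0, -1],
    [[0.07, 0.084, 0], 0, -1],
    [[0.09, 0.095, 0], 0, -1],
    [[0.114, 0.109, 0], 0, -1],
    [[0.114, 0.109, 0], 0, -1],
    [[0.114, 0.109, 0], 0, -1],
    [[0.114, 0.109, 0], 0, -1],
  ],
  force=55,
)

```text
time: 12.0
tcp_pos: [687.2, 10.2, 265.7]
eef_rot: [[0.001, 0.04, 0.999], [-0.0, 0.999, -0.04], [-1.0, -0.0, 0.001]]
wrist_force: [-0.5, -0.2, -7.3]
opening: 0.571
```

```bash
python3 - <<'E'
from h import *
did([.114,.109,0],0);st()
S=snap("scene","t");D=snap("side","t");W=snap("wrist","t")
crop(S,350,230,430,315,"pics/t1.png",5);crop(D,175,200,255,285,"pics/t2.png",5)
a=cv2.imread("pics/t1.png");b=cv2.imread("pics/t2.png");cv2.imwrite("pics/t3.png",np.hstack([a,b]))
crop(W,235,120,405,360,"pics/t4.png",2.5)
E
```

```text
cmd [686.97  10.51 265.31  -2.3 ]
t 12.0 tcp [687.2  10.2 265.7] yaw -2.31 tilt [ 0.001 -0.   ] F [-0.5 -0.2 -7.3] T [-0.04  0.03  0.04] open 0.571 j [  5.  42. -16.  82.  12.  57. -15.]
pics/t1.png scale 5
pics/t2.png scale 5
pics/t4.png scale 2.5
```

View pics/t3.png

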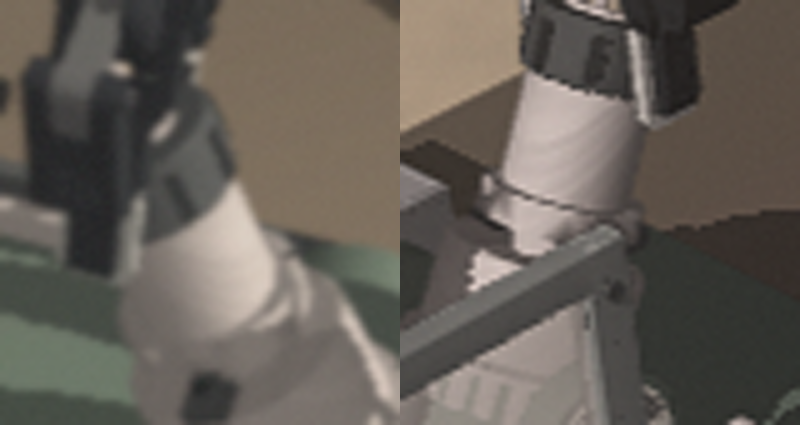

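View pics/t4.png

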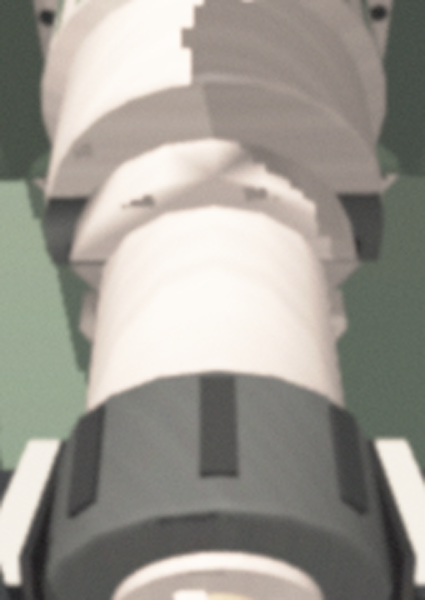

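carry_out(
  deltas=[
    [[0.01, 0.006, 0], 0, -1],
    [[0.02, 0.0115, 0], 0, -1],
    [[0.03, 0.017, 0], 0, -1],
    [[0.037, 0.021, 0], 0, -1],
    [[0.0433, 0.025, 0], 0, -1],
    [[0.0433, 0.025, 0], 0, -1],
    [[0.0433, 0.025, 0], 0, -1],
  ],
)

```text
time: 12.85
tcp_pos: [687.3, 14.8, 257.5]
eef_rot: [[0.001, 0.041, 0.999], [-0.001, 0.999, -0.041], [-1.0, -0.001, 0.001]]
wrist_force: [-1.9, -2.3, 1.2]
opening: 0.569
```

```bash
python3 - <<'E'
from h import *
did([.0433,.025,0],0);st()
E
```

```text
cmd [687.17  15.5  256.65  -2.3 ]
t 12.85 tcp [687.3  14.8 257.5] yaw -2.32 tilt [ 0.001 -0.001] F [-1.9 -2.3  1.2] T [-0.28  0.54  0.07] open 0.569 j [  5.  43. -16.  83.  13.  57. -16.]
```

carry_out(
  deltas=[
    [[0.01, 0.005, 0], 0, -1],
    [[0.02, 0.011, 0], 0, -1],
    [[0.026, 0.015, 0], 0, -1],
    [[0.026, 0.015, 0], 0, -1],
    [[0.026, 0.015, 0], 0, -1],
  ],
  force=80,
)

```text
time: 13.35
tcp_pos: [687.3, 13.5, 255.2]
eef_rot: [[0.001, 0.044, 0.999], [-0.007, 0.999, -0.044], [-1.0, -0.007, 0.002]]
wrist_force: [-8.3, -10.2, 16.3]
opening: 0.565
```

```bash
python3 - <<'E'
from h import *
did([.026,.015,0],0);st()
S=snap("scene","u");D=snap("side","u");W=snap("wrist","u")
crop(S,350,230,430,315,"pics/u1.png",5);crop(D,175,200,255,285,"pics/u2.png",5)
a=cv2.imread("pics/u1.png");b=cv2.imread("pics/u2.png");cv2.imwrite("pics/u3.png",np.hstack([a,b]))
crop(W,235,120,405,360,"pics/u4.png",2.5)
E
```

```text
cmd [687.29  18.5  251.45  -2.3 ]
t 13.35 tcp [687.3  13.5 255.2] yaw -2.49 tilt [ 0.001 -0.007] F [ -8.3 -10.2  16.3] T [-1.47  1.88  0.2 ] open 0.565 j [  5.  43. -15.  83.  13.  56. -16.]
pics/u1.png scale 5
pics/u2.png scale 5
pics/u4.png scale 2.5
```

View pics/u3.png

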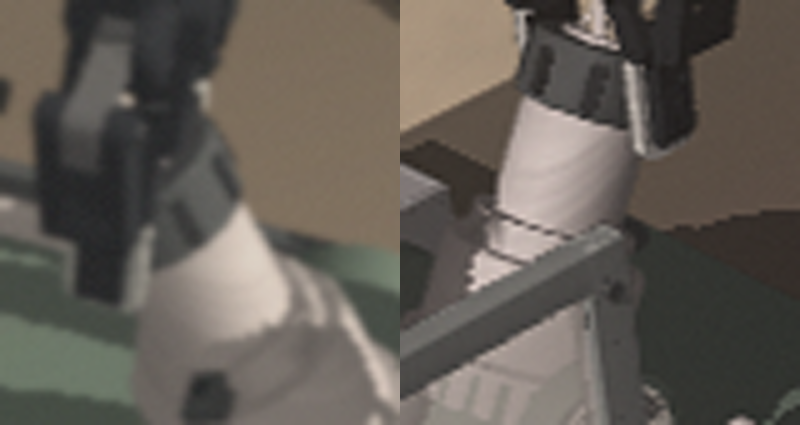

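View pics/u4.png

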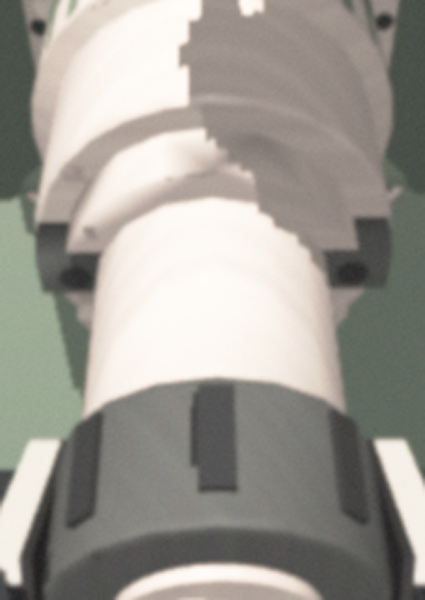

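carry_out(
  deltas=[
    [[0.015, 0.005, 0], 0, -1],
    [[0.03, 0.005, 0], 0, -1],
    [[0.03, 0.005, 0], 0, -1],
    [[0.03, 0.005, 0], 0, -1],
  ],
  force=100,
)

```text
time: 13.9
tcp_pos: [687.0, 13.2, 254.3]
eef_rot: [[0.002, 0.045, 0.999], [-0.009, 0.999, -0.045], [-1.0, -0.009, 0.003]]
wrist_force: [-17.5, -13.3, 43.7]
opening: 0.561
```

```bash
python3 - <<'E'
from h import *
did([.03,.005,0],0);o=st()
D=snap("side","v");W=snap("wrist","v");S=snap("scene","v")
crop(S,350,230,430,315,"pics/v1.png",5);crop(D,175,200,255,285,"pics/v2.png",5)
a=cv2.imread("pics/v1.png");b=cv2.imread("pics/v2.png");cv2.imwrite("pics/v3.png",np.hstack([a,b]))
E
```

```text
cmd [687.33  19.5  245.45  -2.3 ]
t 13.9 tcp [687.   13.2 254.3] yaw -2.56 tilt [ 0.002 -0.009] F [-17.5 -13.3  43.7] T [-2.1   4.28  0.33] open 0.561 j [  5.  43. -15.  83.  13.  56. -17.]
pics/v1.png scale 5
pics/v2.png scale 5
```

View pics/v3.png

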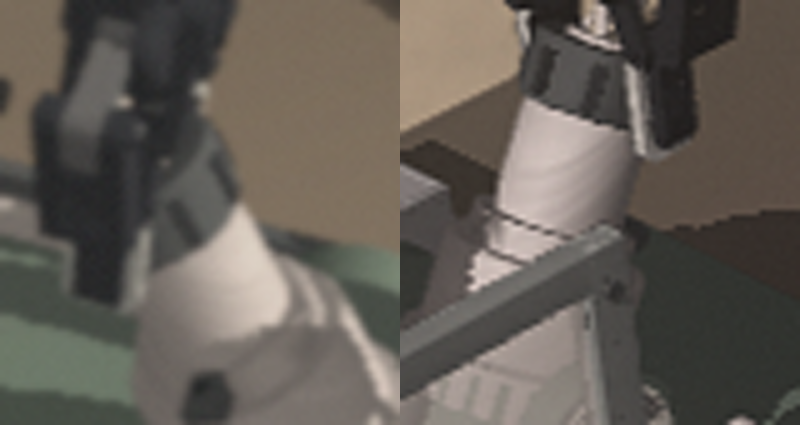

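View pics/v_wrist.png

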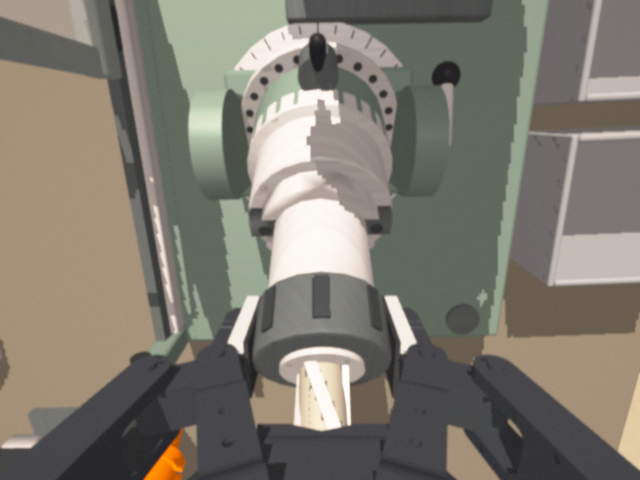

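carry_out(
  deltas=[
    [[-0.025, -0.015, 0], 0, -1],
    [[-0.045, -0.03, 0], 0, -1],
    [[-0.045, -0.03, 0], 0, -1],
    [[-0.045, -0.03, 0], 0, 1],
    [[-0.045, -0.03, 0], 0, 1],
    [[-0.045, -0.03, 0], 0, 1],
    [[-0.045, -0.03, 0], 0, 1],
    [[-0.045, -0.03, 0], 0, 1],
    [[-0.045, -0.03, 0], 0, 1],
    [[-0.045, -0.03, 0], 0, 1],
  ],
)

```text
time: 15.05
tcp_pos: [687.1, 13.6, 254.4]
eef_rot: [[0.0, 0.04, 0.999], [0.0, 0.999, -0.04], [-1.0, 0.0, 0.0]]
wrist_force: [0.3, 0.0, -0.1]
opening: 1.0
```

```bash
python3 - <<'E'
from h import *
did([-.045,-.03,0],0);o=st()
W=snap("wrist","w");D=snap("side","w")
E
```

```text
cmd [687.09  13.5  254.45  -2.3 ]
t 15.05 tcp [687.1  13.6 254.4] yaw -2.29 tilt [0. 0.] F [ 0.3  0.  -0.1] T [-0.03 -0.04  0.  ] open 1.0 j [  5.  43. -16.  83.  13.  56. -16.]
```

View pics/w_wrist.png

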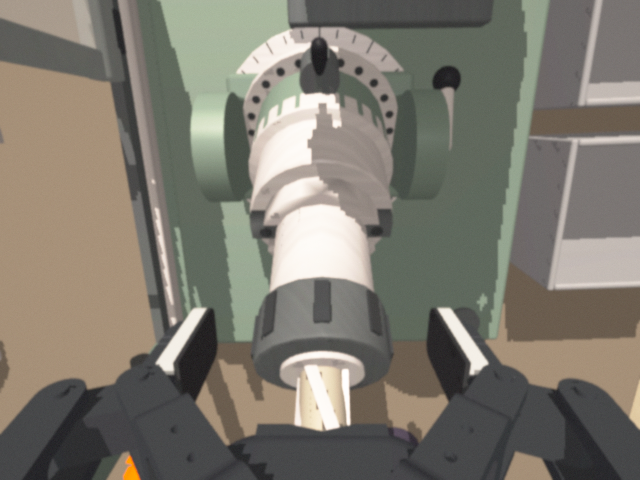

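carry_out(
  deltas=[
    [[-0.1, 0, 0], 0, 1],
    [[-0.25, 0, 0], 0, 1],
    [[-0.45, 0, 0], 0, 1],
    [[-0.65, 0, 0], 0, 1],
    [[-0.75, 0, 0], 0, 1],
    [[-0.75, 0, 0], 0, 1],
    [[-0.75, 0, 0], 0, 1],
    [[-0.75, 0, 0], 0, 1],
  ],
)

```text
time: 15.95
tcp_pos: [686.4, 13.4, 402.7]
eef_rot: [[-0.003, 0.04, 0.999], [-0.0, 0.999, -0.04], [-1.0, -0.0, -0.003]]
wrist_force: [-0.0, -0.2, 0.0]
opening: 0.999
```

```bash
python3 - <<'E'
from h import *
did([-.75,0,0],0);o=st()
W=snap("wrist","x");D=snap("side","x");S=snap("scene","x")
y=np.radians(-2.3);gx=np.array([np.cos(y),np.sin(y),0]);gy=np.array([-np.sin(y),np.cos(y),0])
n=-.5*gy+.866*np.array([0,0,1]);e=np.cross(n,gx)
for cam,b,k,nm in((W,(240,130,400,290),3.5,"w"),(S,(350,240,430,315),7,"s"),(D,(175,210,255,285),7,"d")):
  im0=cv2.resize(cam["image"][b[1]:b[3],b[0]:b[2],::-1],None,fx=k,fy=k,interpolation=cv2.INTER_CUBIC)
  im=im0.copy()
  for hh,r in((0,28),(11,28),(51,25),(75,25),(0,35)):
    t=np.linspace(0,2*np.pi,60);P=np.array([688.3,46.5,150])+n*hh+r*(np.outer(np.cos(t),gx)+np.outer(np.sin(t),e))
    cv2.polylines(im,[((proj(cam,P)-[b[0],b[1]])*k).astype(np.int32)],True,(0,0,255),1)
  z=np.hstack([im0,im]);f=min(1,800/z.shape[1]);cv2.imwrite(f"pics/x_o{nm}.png",cv2.resize(z,None,fx=f,fy=f))
E
```

```text
cmd [687.09  13.5  404.45  -2.3 ]
t 15.95 tcp [686.4  13.4 402.7] yaw -2.29 tilt [-0.003 -0.   ] F [-0.  -0.2  0. ] T [0.02 0.01 0.  ] open 0.999 j [  5.  36. -17.  72.  10.  74. -14.]
```

View pics/x_ow.png

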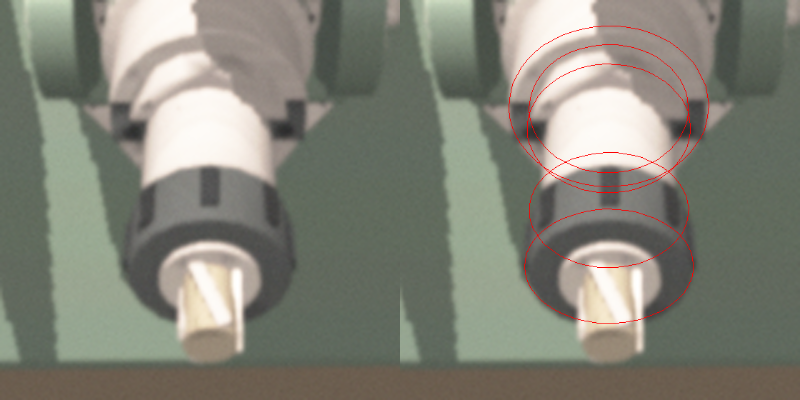

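View pics/x_os.png

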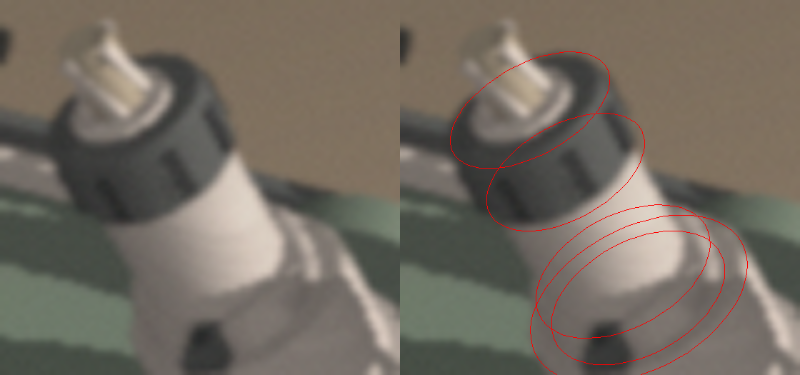

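View pics/x_od.png

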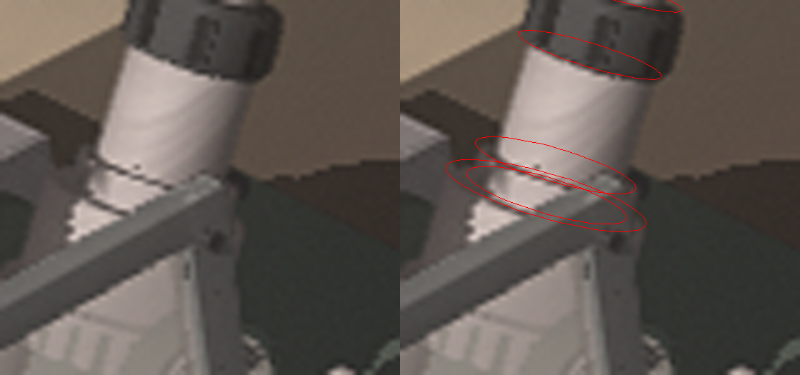

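```bash
python3 - <<'E'
from h import *
D=snap("side","y");S=load("scene","x");crop(D,95,290,185,400,"pics/y1.png",5.4)
crop(S,560,180,640,260,"pics/y2.png",6)
a=cv2.imread("pics/y1.png");b=cv2.imread("pics/y2.png");b=cv2.copyMakeBorder(b[:, :310],0,max(0,a.shape[0]-b.shape[0]),0,0,0);cv2.imwrite("pics/y3.png",np.hstack([a,b[:a.shape[0]]]))
print(a.shape)
E
```

```text
pics/y1.png scale 5.4
pics/y2.png scale 6
(594, 486, 3)
```

View pics/y3.png

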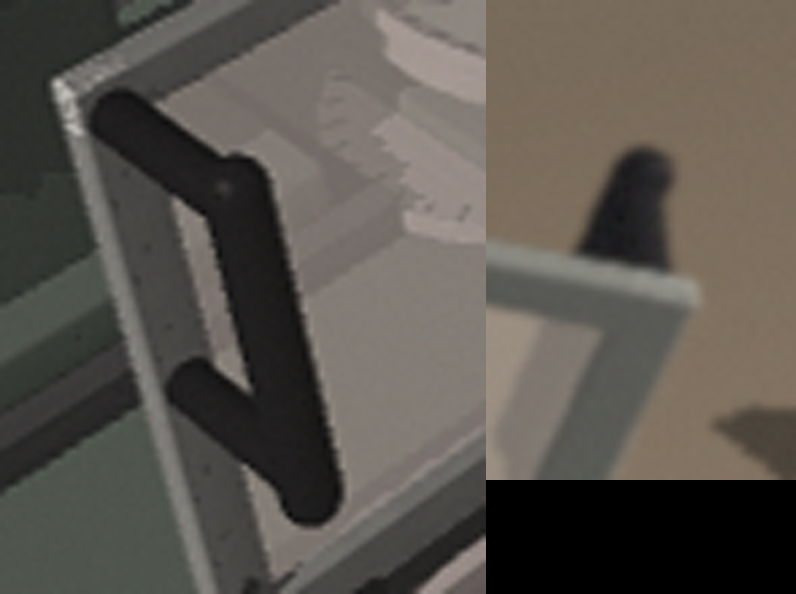

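```bash
python3 - <<'E'
from h import *
D=load("side","y");S=load("scene","x")
print(onz(D,(139.4,324.3),245),onz(D,(152.8,381.7),155),tri([(D,(139.4,324.3)),(S,(586.3,209.2))]))
st()
E
```

```text
[506.27622011 286.5760057  245.        ] [506.01777756 287.81824604 155.        ] (array([506.38790058, 286.26769131, 244.85762034]), [0.22673093718019094, 0.22673093718015191])
t 16.15 tcp [686.8  13.4 403.2] yaw -2.29 tilt [-0.002 -0.   ] F [-0.2 -0.5 -0.1] T [ 0.02  0.01 -0.05] open 1.003 j [  5.  36. -17.  72.  10.  74. -14.]
```

```bash
python3 - <<'E'
from h import *
plan(600,170,410,-2.3)
plan(597,200,410,-2.3)
E
```

```text
shift [-0.0277, 0.7644, -0.4665] turn 1e-05 rows>= 4
shift [-0.0277, 0.9137, -0.4875] turn 1e-05 rows>= 5
```

carry_out(
  deltas=[
    [[-0.03, 0.1, -0.05], 0, -1],
    [[-0.03, 0.3, -0.16], 0, -1],
    [[-0.03, 0.5, -0.27], 0, -1],
    [[-0.03, 0.7, -0.37], 0, -1],
    [[-0.03, 0.85, -0.45], 0, -1],
    [[-0.03, 0.91, -0.49], 0, -1],
    [[-0.03, 0.91, -0.49], 0, -1],
  ],
  force=40,
)

```text
time: 16.85
tcp_pos: [595.3, 201.4, 410.4]
eef_rot: [[-0.001, 0.036, 0.999], [0.001, 0.999, -0.036], [-1.0, 0.001, -0.001]]
wrist_force: [-0.1, 0.1, -0.3]
opening: 0.002
```

```bash
python3 - <<'E'
from h import *
did([-.03,.91,-.49],0);st()
plan(507.9,330,410,-2.3)
plan(507.9,330,278,-2.3)
E
```

```text
cmd [596.46 199.28 410.45  -2.3 ]
t 16.85 tcp [595.3 201.4 410.4] yaw -2.06 tilt [-0.001  0.001] F [-0.1  0.1 -0.3] T [ 0.02 -0.04  0.01] open 0.002 j [-10.  30. -18.  82.  10.  70. -32.]
shift [0.0023, 0.6353, -0.4686] turn 1e-05 rows>= 4
shift [0.6623, 0.6353, -0.4686] turn 1e-05 rows>= 5
```

carry_out(
  deltas=[
    [[0, 0.15, -0.11], 0, -1],
    [[0, 0.3, -0.22], 0, -1],
    [[0, 0.45, -0.33], 0, -1],
    [[0, 0.57, -0.42], 0, -1],
    [[0, 0.635, -0.469], 0, -1],
    [[0.0, 0.635, -0.469], 0, -1],
    [[0.15, 0.635, -0.469], 0, -1],
    [[0.35, 0.635, -0.469], 0, -1],
    [[0.55, 0.635, -0.469], 0, -1],
    [[0.66, 0.635, -0.469], 0, -1],
    [[0.66, 0.635, -0.469], 0, -1],
    [[0.66, 0.635, -0.469], 0, -1],
    [[0.66, 0.635, -0.469], 0, -1],
  ],
)

```text
time: 18.15
tcp_pos: [509.5, 329.6, 280.2]
eef_rot: [[0.003, 0.042, 0.999], [0.001, 0.999, -0.042], [-1.0, 0.002, 0.003]]
wrist_force: [0.2, 0.4, -0.2]
opening: 0.004
```

```bash
python3 - <<'E'
from h import *
did([.66,.635,-.469],0);st()
D=snap("side","z");W=snap("wrist","z")
E
```

```text
cmd [507.82 329.94 278.45  -2.3 ]
t 18.15 tcp [509.5 329.6 280.2] yaw -2.39 tilt [0.003 0.001] F [ 0.2  0.4 -0.2] T [0.03 0.05 0.02] open 0.004 j [-24.  35. -18.  95.  13.  52. -50.]
```

View pics/z_side.png

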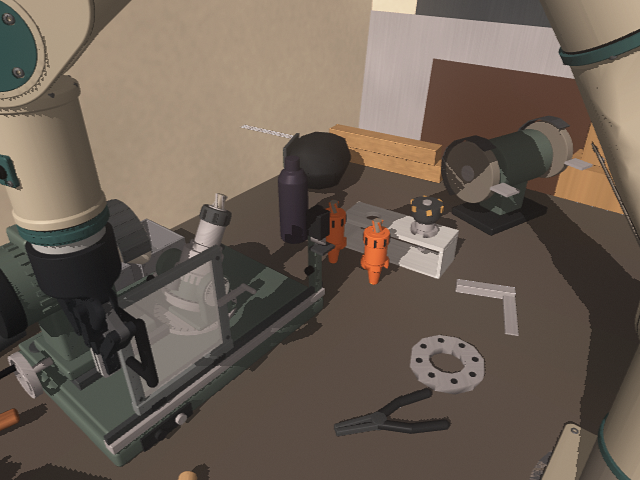

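carry_out(
  deltas=[
    [[0, -0.05, 0], 0, -1],
    [[0, -0.1, 0], 0, -1],
    [[0, -0.14, 0], 0, -1],
    [[0, -0.18, 0], 0, -1],
    [[0, -0.23, 0], 0, -1],
    [[0, -0.28, 0], 0, -1],
    [[0, -0.34, 0], 0, -1],
    [[0, -0.4, 0], 0, -1],
    [[0, -0.46, 0], 0, -1],
    [[0, -0.52, 0], 0, -1],
    [[0, -0.58, 0], 0, -1],
    [[0, -0.64, 0], 0, -1],
    [[0, -0.7, 0], 0, -1],
    [[0, -0.75, 0], 0, -1],
    [[0, -0.75, 0], 0, -1],
  ],
)

```text
time: 19.75
tcp_pos: [501.3, 177.0, 278.0]
eef_rot: [[-0.002, 0.043, 0.999], [-0.003, 0.999, -0.043], [-1.0, -0.003, -0.002]]
wrist_force: [0.7, -0.1, -0.3]
opening: -0.002
```

```bash
python3 - <<'E'
from h import *
did([0,-.75,0],0);st()
D=snap("side","A")
E
```

```text
cmd [501.81 180.06 278.45  -2.3 ]
t 19.75 tcp [501.3 177.  278. ] yaw -2.46 tilt [-0.002 -0.003] F [ 0.7 -0.1 -0.3] T [-0.01  0.02  0.05] open -0.002 j [-10.  29. -19. 107.  13.  46. -38.]
```

View pics/A_side.png

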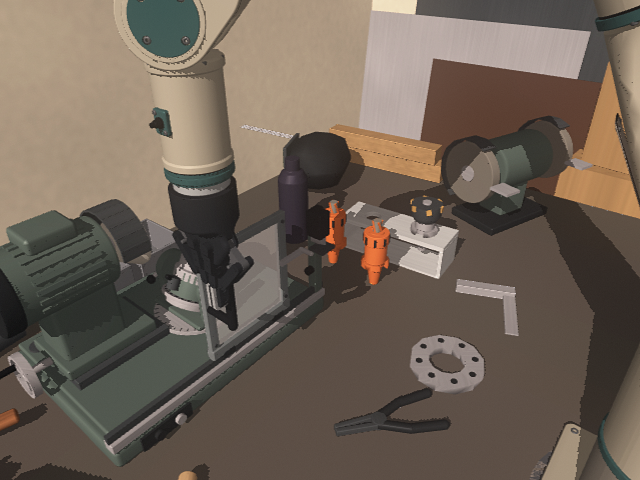

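carry_out(
  deltas=[
    [[0, -0.03, 0], 0, -1],
    [[0, -0.06, 0], 0, -1],
    [[0, -0.09, 0], 0, -1],
    [[0, -0.12, 0], 0, -1],
    [[0, -0.15, 0], 0, -1],
    [[0, -0.17, 0], 0, -1],
    [[0, -0.17, 0], 0, -1],
    [[0, -0.17, 0], 0, -1],
  ],
)

```text
time: 20.6
tcp_pos: [500.9, 146.1, 278.7]
eef_rot: [[0.001, 0.04, 0.999], [0.0, 0.999, -0.04], [-1.0, 0.0, 0.001]]
wrist_force: [1.5, 4.0, 0.6]
opening: 0.001
```

```bash
python3 - <<'E'
from h import *
did([0,-.17,0],0);st()
D=snap("side","B");crop(D,200,190,350,360,"pics/B1.png",3.5)
E
```

```text
cmd [500.45 146.09 278.45  -2.3 ]
t 20.6 tcp [500.9 146.1 278.7] yaw -2.3 tilt [0.001 0.   ] F [1.5 4.  0.6] T [ 0.6  -0.3  -0.02] open 0.001 j [ -6.  28. -19. 109.  13.  45. -34.]
pics/B1.png scale 3.5
```

View pics/B1.png

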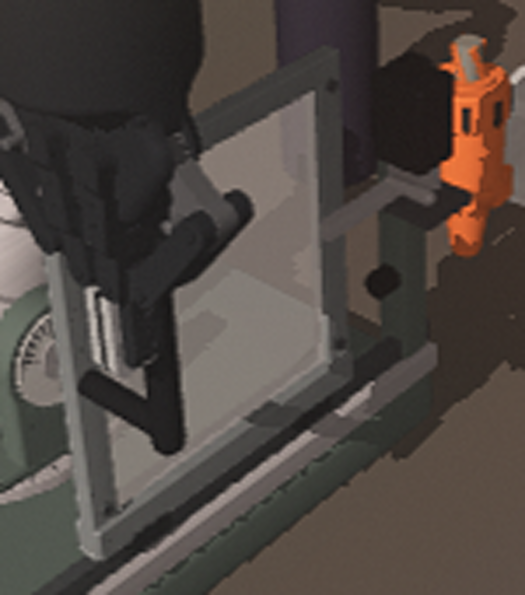

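carry_out(
  deltas=[
    [[0, -0.02, 0], 0, -1],
    [[0, -0.04, 0], 0, -1],
    [[0, -0.06, 0], 0, -1],
    [[0, -0.06, 0], 0, -1],
  ],
)

```text
time: 21.05
tcp_pos: [500.1, 134.1, 278.7]
eef_rot: [[0.0, 0.04, 0.999], [-0.0, 0.999, -0.04], [-1.0, -0.0, 0.0]]
wrist_force: [0.4, 0.9, 1.0]
opening: 0.001
```

```bash
python3 - <<'E'
from h import *
did([0,-.06,0],0);st()
D=snap("side","C");crop(D,200,190,350,360,"pics/C1.png",3.5)
E
```

```text
cmd [499.97 134.1  278.45  -2.3 ]
t 21.05 tcp [500.1 134.1 278.7] yaw -2.28 tilt [ 0. -0.] F [0.4 0.9 1. ] T [ 0.2  -0.05  0.02] open 0.001 j [ -5.  28. -19. 109.  13.  45. -33.]
pics/C1.png scale 3.5
```

View pics/C1.png

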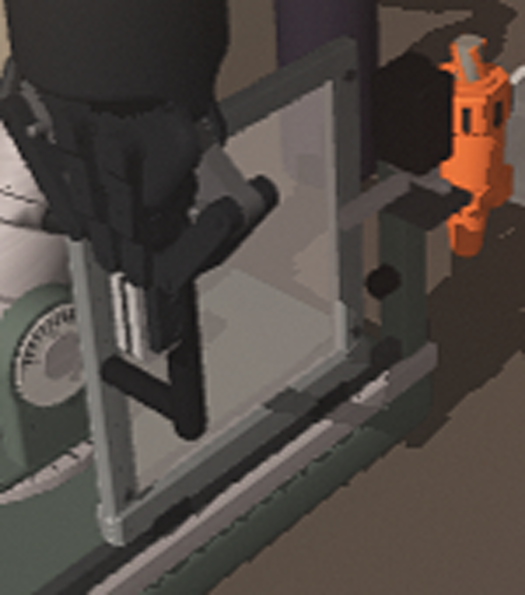

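carry_out(
  deltas=[
    [[0, -0.015, 0], 0, -1],
    [[0, -0.03, 0], 0, -1],
    [[0, -0.045, 0], 0, -1],
    [[0, -0.045, 0], 0, -1],
  ],
)

```text
time: 21.5
tcp_pos: [499.4, 124.0, 278.3]
eef_rot: [[-0.001, 0.041, 0.999], [-0.001, 0.999, -0.041], [-1.0, -0.001, -0.001]]
wrist_force: [0.3, 0.5, 0.3]
opening: -0.004
```

```bash
python3 - <<'E'
from h import *
did([0,-.045,0],0);st()
D=snap("side","E");crop(D,200,190,350,360,"pics/E1.png",3.5)
E
```

```text
cmd [499.61 125.1  278.45  -2.3 ]
t 21.5 tcp [499.4 124.  278.3] yaw -2.36 tilt [-0.001 -0.001] F [0.3 0.5 0.3] T [ 0.14 -0.06 -0.01] open -0.004 j [ -4.  28. -19. 110.  13.  45. -32.]
pics/E1.png scale 3.5
```

View pics/E1.png

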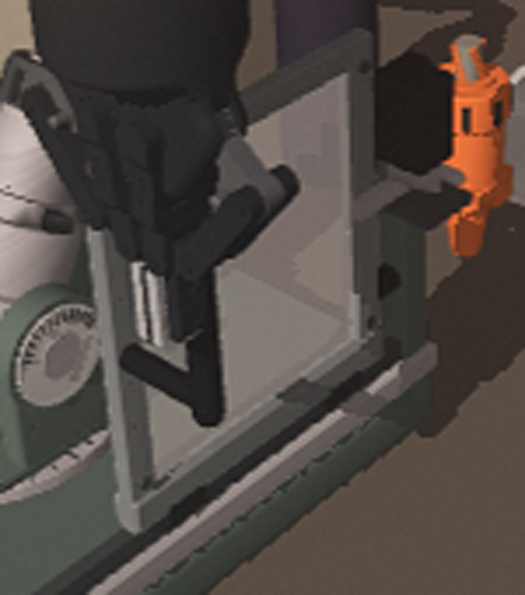

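```bash
python3 - <<'E'
from h import *
D=load("side","E")
print(onz(D,(200+207/3.5,190+412/3.5),155))
D=load("side","B");print(onz(D,(200+168/3.5,190+438/3.5),155))
D=load("side","E");crop(D,290,190,350,310,"pics/E2.png",5)
E
```

```text
[500.67463023 107.66209115 155.        ]
[501.82037401 129.16890783 155.        ]
pics/E2.png scale 5
```

View pics/E2.png

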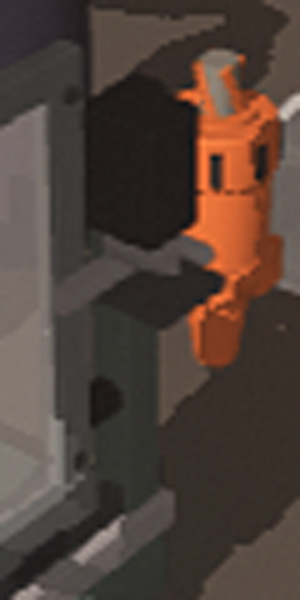

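carry_out(
  deltas=[
    [[0, -0.02, 0], 0, -1],
    [[0, -0.035, 0], 0, -1],
    [[0, -0.05, 0], 0, -1],
    [[0, -0.06, 0], 0, -1],
    [[0, -0.06, 0], 0, -1],
  ],
)

```text
time: 22.05
tcp_pos: [500.2, 122.1, 279.4]
eef_rot: [[0.006, 0.034, 0.999], [0.014, 0.999, -0.034], [-1.0, 0.014, 0.005]]
wrist_force: [0.3, 22.7, -1.8]
opening: 0.002
```

```bash
python3 - <<'E'
from h import *
did([0,-.06,0],0);st()
D=snap("side","F");crop(D,240,180,350,330,"pics/F1.png",4)
E
```

```text
cmd [499.13 113.11 278.45  -2.3 ]
t 22.05 tcp [500.2 122.1 279.4] yaw -1.93 tilt [0.006 0.014] F [ 0.3 22.7 -1.8] T [ 4.19 -0.11  0.09] open 0.002 j [ -3.  28. -20. 110.  12.  44. -31.]
pics/F1.png scale 4
```

View pics/F1.png

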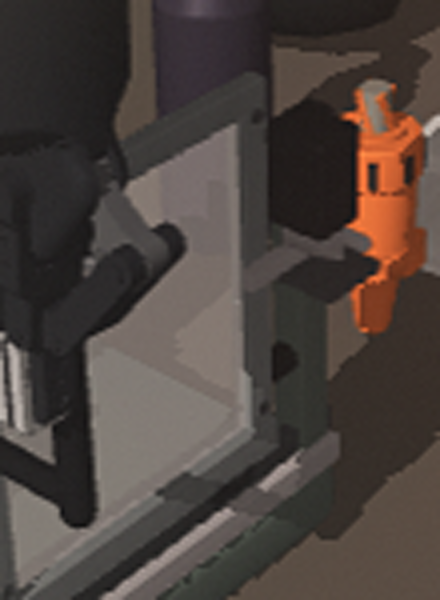

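carry_out(
  deltas=[
    [[0, 0.06, 0], 0, -1],
    [[0, 0.12, 0], 0, -1],
    [[0, 0.2, 0], 0, -1],
    [[0, 0.25, 0], 0, -1],
    [[-0.1, 0.25, 0], 0, -1],
    [[-0.3, 0.25, 0], 0, -1],
    [[-0.5, 0.25, -0.1], 0, -1],
    [[-0.6, 0.25, -0.2], 0, -1],
    [[-0.6, 0.25, -0.2], 0, -1],
  ],
)

```text
time: 23.0
tcp_pos: [460.2, 165.3, 401.4]
eef_rot: [[0.004, 0.039, 0.999], [0.001, 0.999, -0.039], [-1.0, 0.001, 0.004]]
wrist_force: [1.0, -0.4, 0.2]
opening: -0.001
```

```bash
python3 - <<'E'
from h import *
did([-.6,.25,-.2],0);st()
D=snap("side","G");crop(D,240,180,350,330,"pics/G1.png",4);S=snap("scene","G");crop(S,320,170,400,300,"pics/G2.png",4.6)
a=cv2.imread("pics/G1.png");b=cv2.imread("pics/G2.png")[:600];b=cv2.copyMakeBorder(b,0,600-b.shape[0],0,0,0);cv2.imwrite("pics/G3.png",np.hstack([a,b[:,:360]]))
E
```

```text
cmd [461.17 164.68 398.45  -2.3 ]
t 23.0 tcp [460.2 165.3 401.4] yaw -2.24 tilt [0.004 0.001] F [ 1.  -0.4  0.2] T [0.03 0.   0.02] open -0.001 j [ -7.  17. -22. 104.   7.  60. -33.]
pics/G1.png scale 4
pics/G2.png scale 4.6
```

View pics/G3.png

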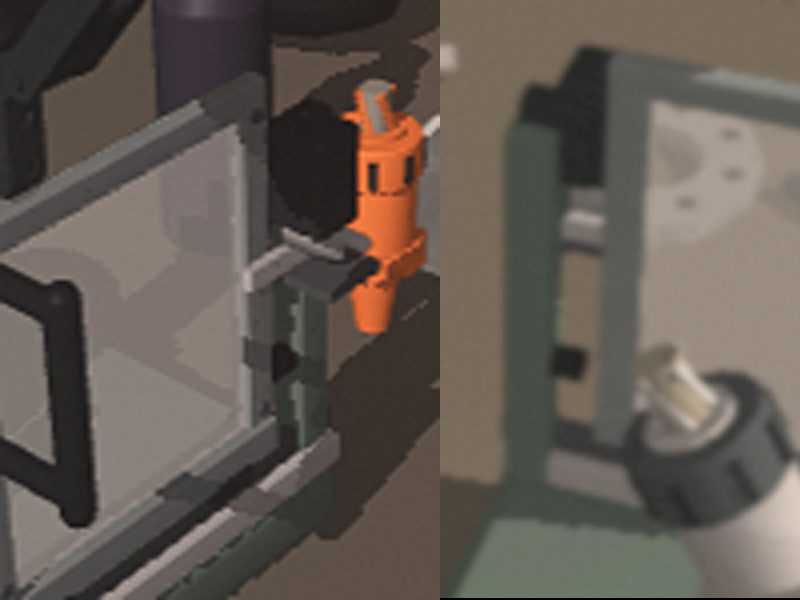

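View pics/G_scene.png

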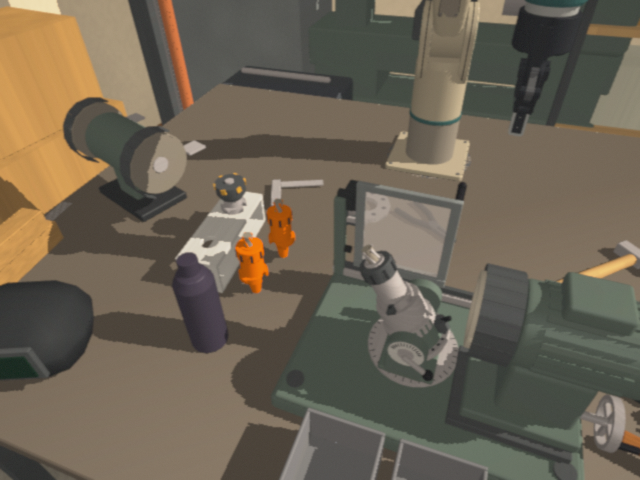

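View pics/G_side.png

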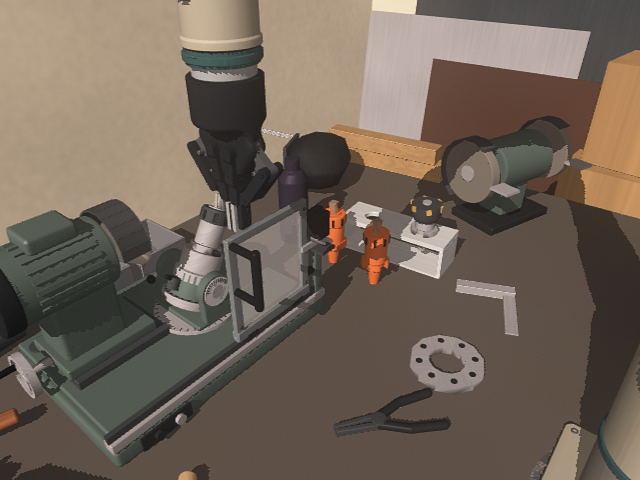

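```bash
python3 - <<'E'
from h import *
D=load("side","G");print(onz(D,(240+78/4,180+513/4),155),onz(D,(240+62/4,180+292/4),245))
D=load("side","F");print(onz(D,(240+79/4,180+513/4),155))
crop(load("side","G"),295,190,350,290,"pics/H1.png",6)
plan(498.5,62,398.4,-2.3);plan(498.5,62,278,-2.3)
E
```

```text
[499.43974828 108.22103313 155.        ] [504.107218   102.58994333 245.        ]
[499.15567723 108.00150897 155.        ]
pics/H1.png scale 6
shift [0.0003, -0.5055, 0.2071] turn 1e-05 rows>= 3
shift [0.6023, -0.5055, 0.2071] turn 1e-05 rows>= 4
```

View pics/H1.png

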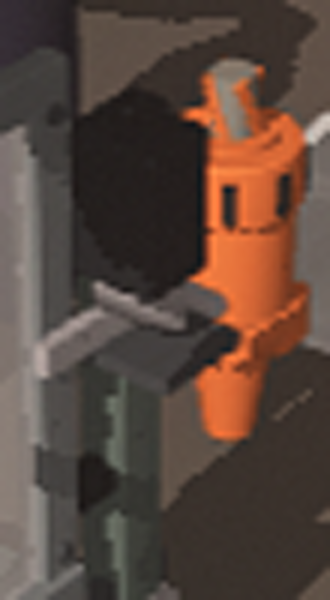

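carry_out(
  deltas=[
    [[0, -0.15, 0.06], 0, -1],
    [[0, -0.33, 0.13], 0, -1],
    [[0, -0.46, 0.19], 0, -1],
    [[0, -0.505, 0.207], 0, -1],
    [[0, -0.505, 0.207], 0, -1],
    [[0.15, -0.505, 0.207], 0, -1],
    [[0.35, -0.505, 0.207], 0, -1],
    [[0.52, -0.505, 0.207], 0, -1],
    [[0.6, -0.505, 0.207], 0, -1],
    [[0.6, -0.505, 0.207], 0, -1],
    [[0.6, -0.505, 0.207], 0, -1],
  ],
)

```text
time: 24.2
tcp_pos: [498.4, 63.6, 278.5]
eef_rot: [[-0.0, 0.038, 0.999], [0.001, 0.999, -0.038], [-1.0, 0.001, -0.001]]
wrist_force: [0.5, -1.0, 0.7]
opening: -0.0
```

```bash
python3 - <<'E'
from h import *
did([.6,-.505,.207],0);st()
D=snap("side","I");crop(D,200,190,350,360,"pics/I1.png",3.5)
E
```

```text
cmd [498.49  62.1  278.45  -2.3 ]
t 24.2 tcp [498.4  63.6 278.5] yaw -2.18 tilt [-0.     0.001] F [ 0.5 -1.   0.7] T [ 0.03  0.03 -0.05] open -0.0 j [  2.  27. -17. 111.  11.  43. -24.]
pics/I1.png scale 3.5
```

View pics/I1.png

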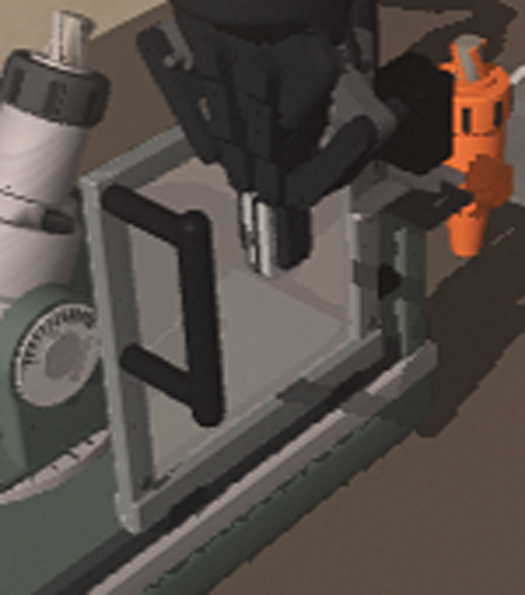

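carry_out(
  deltas=[
    [[0, 0.05, 0], 0, -1],
    [[0, 0.09, 0], 0, -1],
    [[0, 0.12, 0], 0, -1],
    [[0, 0.135, 0], 0, -1],
    [[0, 0.15, 0], 0, -1],
    [[0, 0.15, 0], 0, -1],
    [[0, 0.15, 0], 0, -1],
  ],
)

```text
time: 24.95
tcp_pos: [499.9, 91.9, 278.5]
eef_rot: [[0.0, 0.04, 0.999], [0.0, 0.999, -0.04], [-1.0, 0.0, 0.0]]
wrist_force: [0.7, -1.4, 0.7]
opening: 0.001
```

```bash
python3 - <<'E'
from h import *
did([0,.15,0],0);st()
E
```

```text
cmd [499.69  92.07 278.45  -2.3 ]
t 24.95 tcp [499.9  91.9 278.5] yaw -2.32 tilt [0. 0.] F [ 0.7 -1.4  0.7] T [-0.32 -0.14  0.01] open 0.001 j [ -1.  27. -17. 111.  11.  44. -28.]
```

carry_out(
  deltas=[
    [[0, 0.01, 0], 0, -1],
    [[0, 0.02, 0], 0, -1],
    [[0, 0.025, 0], 0, -1],
    [[0, 0.025, 0], 0, -1],
  ],
)

```text
time: 25.35
tcp_pos: [499.9, 92.8, 278.3]
eef_rot: [[-0.001, 0.044, 0.999], [-0.006, 0.999, -0.044], [-1.0, -0.006, -0.001]]
wrist_force: [1.1, -11.8, 2.8]
opening: -0.003
```

```bash
python3 - <<'E'
from h import *
did([0,.025,0],0);st()
D=snap("side","J");crop(D,200,190,350,360,"pics/J1.png",3.5)
E
```

```text
cmd [499.89  97.07 278.45  -2.3 ]
t 25.35 tcp [499.9  92.8 278.3] yaw -2.51 tilt [-0.001 -0.006] F [  1.1 -11.8   2.8] T [-2.05 -0.04 -0.02] open -0.003 j [ -2.  27. -17. 111.  12.  44. -28.]
pics/J1.png scale 3.5
```

View pics/J1.png

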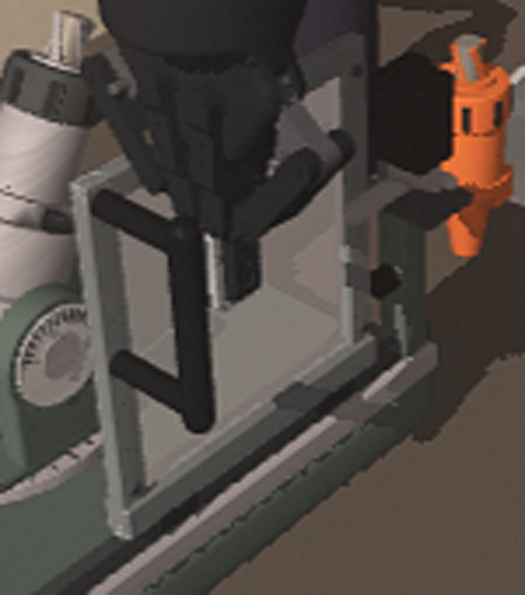

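carry_out(
  deltas=[
    [[0, -0.06, 0], 0, -1],
    [[0, -0.13, 0], 0, -1],
    [[-0.1, -0.13, 0], 0, -1],
    [[-0.3, -0.13, 0], 0, -1],
    [[-0.4, 0.0, 0], 0, -1],
    [[-0.4, 0.2, 0], 0, -1],
    [[-0.4, 0.33, 0], 0, -1],
    [[-0.4, 0.33, 0], 0, -1],
    [[-0.25, 0.33, 0], 0, -1],
    [[-0.1, 0.33, 0], 0, -1],
    [[0, 0.33, 0], 0, -1],
    [[0, 0.33, 0], 0, -1],
  ],
)

```text
time: 26.6
tcp_pos: [500.9, 161.2, 275.8]
eef_rot: [[-0.006, 0.041, 0.999], [-0.002, 0.999, -0.041], [-1.0, -0.002, -0.006]]
wrist_force: [-0.5, -0.1, -1.0]
opening: -0.0
```

```bash
python3 - <<'E'
from h import *
did([0,.33,0],0);st()
E
```

```text
cmd [502.53 163.02 278.45  -2.3 ]
t 26.6 tcp [500.9 161.2 275.8] yaw -2.34 tilt [-0.006 -0.002] F [-0.5 -0.1 -1. ] T [-0.    0.04 -0.08] open -0.0 j [ -8.  29. -18. 108.  12.  45. -36.]
```

Push to y ≈ 116 again.

carry_out(
  deltas=[
    [[0, -0.06, 0], 0, -1],
    [[0, -0.12, 0], 0, -1],
    [[0, -0.16, 0], 0, -1],
    [[0, -0.19, 0], 0, -1],
    [[0, -0.21, 0], 0, -1],
    [[0, -0.235, 0], 0, -1],
    [[0, -0.235, 0], 0, -1],
    [[0, -0.235, 0], 0, -1],
  ],
)

```text
time: 27.4
tcp_pos: [501.5, 122.3, 279.6]
eef_rot: [[0.005, 0.035, 0.999], [0.01, 0.999, -0.035], [-1.0, 0.01, 0.004]]
wrist_force: [0.4, 14.1, -1.2]
opening: 0.003
```

```bash
python3 - <<'E'
from h import *
did([0,-.235,0],0);st()
E
```

```text
cmd [500.65 116.06 278.45  -2.3 ]
t 27.4 tcp [501.5 122.3 279.6] yaw -2.03 tilt [0.005 0.01 ] F [ 0.4 14.1 -1.2] T [ 2.8  -0.1   0.03] open 0.003 j [ -3.  28. -19. 110.  12.  44. -31.]
```

carry_out(
  deltas=[
    [[0, 0.06, 0], 0, -1],
    [[0, 0.12, 0], 0, -1],
    [[0, 0.18, 0], 0, -1],
    [[-0.1, 0.2, 0], 0, -1],
    [[-0.3, 0.2, 0], 0, -1],
    [[-0.5, 0.25, -0.15], 0, -1],
    [[-0.6, 0.3, -0.25], 0, -1],
    [[-0.6, 0.3, -0.25], 0, -1],
    [[-0.6, 0.3, -0.25], 0, -1],
  ],
)

```text
time: 28.3
tcp_pos: [453.1, 178.0, 398.8]
eef_rot: [[0.001, 0.039, 0.999], [-0.001, 0.999, -0.039], [-1.0, -0.0, 0.001]]
wrist_force: [1.0, -0.2, -0.8]
opening: 0.003
```

```bash
python3 - <<'E'
from h import *
st()
D=snap("side","L");crop(D,160,180,350,360,"pics/L1.png",3.3);S=snap("scene","L");crop(S,320,170,480,330,"pics/L2.png",3.7)
print(onz(D,(240+78/4,180+513/4),155))
E
```

```text
t 28.3 tcp [453.1 178.  398.8] yaw -2.26 tilt [ 0.001 -0.001] F [ 1.  -0.2 -0.8] T [-0.03  0.01 -0.01] open 0.003 j [ -9.  17. -21. 104.   7.  60. -35.]
pics/L1.png scale 3.3
pics/L2.png scale 3.7
[499.43974828 108.22103313 155.        ]
```

View pics/L1.png

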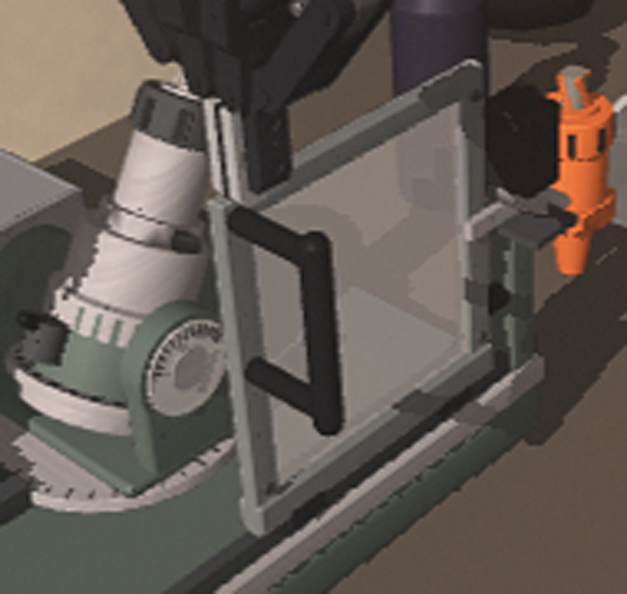

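View pics/L2.png

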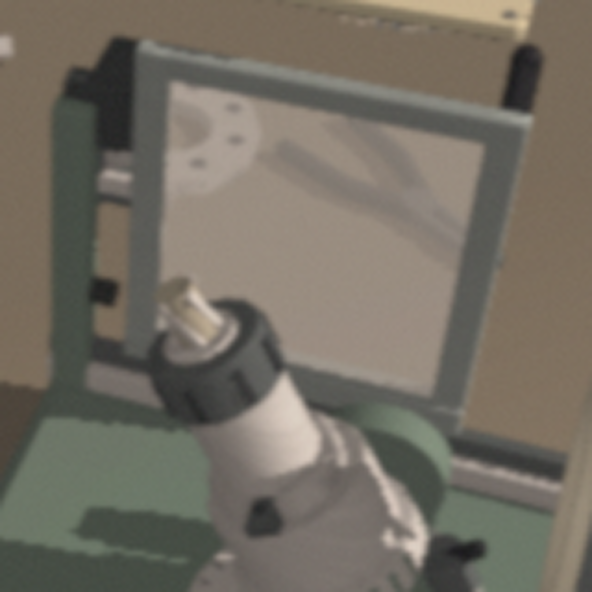

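```bash
python3 - <<'E'
from h import *
st(); print(robot.close_job())
E
```

```text
t 28.4 tcp [453.4 177.2 397.5] yaw -2.36 tilt [-0.001 -0.001] F [ 0.9 -0.6  0.5] T [-0.    0.07  0.03] open -0.005 j [ -9.  18. -21. 104.   7.  60. -35.]
the job is handed in; nothing more can be done
None
```

The end-mill chuck is seated in the leaning spindle, the guard is shut and latched, and the job was handed in at 28.4 s with the robot touching nothing. No verdict came back.

**Chuck:**
- I took the grey chuck, not the orange look-alikes, and gripped it across its drive slots. The arm couldn't tilt its tool, so I tipped the chuck to 30° in the grip against the socket wall. I then slid it in with its slots over the dogs.
- I pressed with about 44 N upward at the wrist and the chuck hardly moved. The hand stopped within about 1 mm of the calculated home height along the spindle axis. After I let go, the pictures showed the slots over the dogs and no visible gap under the flange.

**Guard:**
- I pushed the guard to its stop, where the reaction was 23 N. It sat about 25 mm further along than I had predicted from the listed sizes.
- To test the latch I pulled the handle in the opening direction with about 12 N. The guard gave only a few millimetres and then held. I pushed it back to the stop with 14 N, at the same hand position as before, and it stayed there.
- I never saw or heard the latch click. That it latched is my inference from this pull test.

**Disagreements:**
- The model drawn over the scene and side pictures was a few millimetres off, while the wrist picture agreed.
- One silhouette fit gave a tilt of about 27° before insertion instead of 30°. The chuck still went in without resistance.

The face mill is still standing in the rack, and the other objects look untouched.

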